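# Close two rinsed pots rim on rim

### The job

Put the two big rinsed pots away as a closed, dust-proof pair: stand the upright pot, mouth up, in the middle of the square wooden board, let go of it, then take the pot lying in the drying cradle, turn it mouth-down and lower it on to the first one, still held, until the two rims meet all the way round, and before letting go press it down with about 10 newtons for half a second to bed the rims. Set both pots down gently, without dropping or knocking them or pressing much harder, let go, and leave the bowl, the small pot and the weight where they are.

Things in the scene. Friction and masses are not known exactly. Their poses are not given: they have to be found in the camera images.
- pot_standing_mid (a point): centre (half-way up, on the axis) of the pot that starts standing mouth-up on the table: white stoneware pot, a straight open cylinder 62 outer diameter, 70 high, wall 6 thick, closed base 7 thick, about 0.24 kg (varies). (All sizes here are in mm.) Its z axis points from the closed base to the mouth
- pot_standing_rim (a point): centre of the mouth of the standing pot, 35 mm from its centre along z; the rim is flat
- pot_lying_mid (a point): centre (half-way along, on the axis) of the pot that starts lying on its side in the cradle: white stoneware pot, a straight open cylinder 62 outer diameter, 70 high, wall 6 thick, closed base 7 thick, about 0.24 kg (varies). Its z axis points from the closed base to the mouth: level at the start, roughly away from the robot; it must end pointing straight down
- pot_lying_rim (a point): centre of the mouth of the lying pot, 35 mm from its centre along z; the rim is flat
- board: square wooden board fixed to the table, 120 x 120 x 16 high; origin at the centre of its underside, on the table top
- cradle: wooden drying cradle fixed to the table: a plank 130 long (x) x 58 wide (y) x 12 high with a low lip (up to 20 above the table) along each long edge, both under the pot's belly. Origin at the centre of its underside; the pot lies midway along it, its mouth towards the cradle's +x, its axis 43 above the table
- bowl: bystander: low white bowl, mouth up, 110 across, 42 high; origin at the centre of its underside
- small_pot: bystander: small white pot, mouth up, 44 across, 45 high; origin at the centre of its underside
- weight: bystander: steel paper weight with a knob, 60 across, 62 high; origin at the centre of its underside

How it is judged:
On the way, in this order (a step that is already met when the one before it is completed fails the run):
1. the first pot stands mouth-up in the middle of the board, at rest and released (horizontal distance between pot_standing_mid and board below 0.025 m and angle between pot_standing_mid's own z axis and vertical below 0.06 rad and height (world z) of pot_standing_mid between 0.047 and 0.055 m and linear speed of pot_standing below 0.02 m/s and angular speed of pot_standing below 0.15 rad/s and contact force between the fingers and pot_standing below 0.05 N), for 0.2 s.
2. the second pot, still held by the fingers and mouth-down, is pressed rim on rim on the first with 6 to 16 N (horizontal distance between pot_lying_rim and pot_standing_rim below 0.005 m and angle between pot_lying_mid's own z axis and vertical above 2.99 rad and contact force between pot_standing and pot_lying between 6 and 16 N and contact force between the fingers and pot_lying above 2 N), for 0.4 s.
3. the second pot is mouth-down on the first, rim on rim, at rest and released (horizontal distance between pot_lying_rim and pot_standing_rim below 0.005 m and distance between pot_lying_rim and pot_standing_rim below 0.006 m and angle between pot_lying_mid's own z axis and vertical above 3.0816 rad and linear speed of pot_lying below 0.02 m/s and angular speed of pot_lying below 0.15 rad/s and contact force between the fingers and pot_lying below 0.05 N), for 0.2 s.
At the end, for the whole second after the job is handed in: The first pot stands mouth-up (within 0.06 rad) on the board, its axis within 25 mm of the board's centre; the other is mouth-down (within 0.06 rad) on it, rim centres within 5 mm sideways and 6 mm in all; both released and at rest (all of step 1 and all of step 3); the robot touches nothing.
It fails at once if the pot that started standing is dropped or knocked: it moves at over 0.3 m/s while the fingers do not hold it (linear speed of pot_standing above 0.3 m/s and contact force between the fingers and pot_standing below 0.05 N).
It fails at once if the pot that started lying is dropped or knocked: it moves at over 0.3 m/s while the fingers do not hold it (linear speed of pot_lying above 0.3 m/s and contact force between the fingers and pot_lying below 0.05 N).
It fails at once if the rims are pressed or knocked together with over 30 N (contact force between pot_standing and pot_lying above 30 N).
It fails at once if the bowl, the small pot or the weight is moved more than 20 mm (distance of any of bowl, small_pot, weight from where it was at the start of the episode above 0.02 m).
It also fails if it takes over 54 s, if anything falls off the work surface, if the arm or the gripper's body presses on something with over 40 N, if the wrist force passes 120 N, or if a joint passes its speed limit or range.

### The arm

A 6-joint arm with a two-finger parallel gripper is mounted at the origin on the work surface. World frame = base frame: x ahead of the robot, y to its left, z up, the work surface at z = 0. Lengths are in m, angles in rad, forces in N, time in s.
With the tool pointing down it reaches from about 0.3 to 1 m from the base axis. Payload 5.1 kg.
Tool frame: the origin (TCP) lies at the very end of the fingers, on their centre line; the grasp point (between the pads) lies 19 mm behind it; x points along the fingers, y is the direction in which the jaws open and shut, and the axes are right-handed (so a half turn about x gives the same grasp; the last joint's range is limited). The gripper opens to 95 mm and grips with 3 to 60 N. Pads are 20 mm wide; open, the fingers measure 119 mm over their backs; the gripper's body (75 mm by 180 mm) begins 59 mm behind the grasp point.
Start: joints at [-1.356, 0.124, 1.65, -0, 1.367, -0.083], TCP at [0.191, -0.621, 0.215] pointing down, gripper open.
Joint ranges: [-2.61, 2.61], [-1.02, 2.33], [0.03, 2.71], [-1.35, 4.49], [0.32, 2.68], [-2.91, 2.91]. Speed limits (rad/s): [2.57, 2.57, 3.14, 3.14, 3.14, 3.14].

### API

Orientations are given as a unit quaternion [w, x, y, z].
In Python, from cell import state, get_image, close_job gives the robot as it stands.
- The arm moves only by the tool arm_command, never from a script. Its argument "motion" is a list of rows, each an object with "slide": the shift along the tool's x, y, z in units of 0.3 m (1.0 is 0.3 m), a list of three; "twist": the turn, a rotation vector about the tool's x, y, z in units of 45 degrees (1.0 is 45 degrees), a list of three; "jaw": the opening in per cent of the stroke, from 0 (shut) to 100 (fully open). In form: [{"slide": [tx, ty, tz], "twist": [rx, ry, rz], "jaw": jaw}, ...]. A call has exactly 8 rows; each row is the pose to reach, as a shift and turn from the pose commanded when the call began, along the tool's axes at that moment; what a row does not reach only later rows make up. A row lasts 1/10 s, in which the tool goes at most 50 mm and 8.59 degrees, less where a joint would pass 70% of its speed; a pose out of reach is approached as far as the arm can. A call with a number of a shift or a turn outside -1 to 1 is refused whole. A call with a gripper value outside its range is refused whole. The fingers move at their own pace and stop on an object; "squeeze" is the grip in N (left out, the last holds). Time passes only in rows, so rows that repeat a pose let the fingers close, or fill a call up. It gives the time, the measured TCP pose, the force and the opening at its end, in the units of the state.
- state(): the state, without advancing time (a new reading comes with each control period).
- get_image(name): name is "scene" or "top" or "wrist"; returns a dict with "frame" (420x560x3 uint8, red, green, blue), "vertical_fov" (degrees; the focal length in pixels is half the picture's height over the tangent of half this angle, whatever the lens; pixels are square), "cx", "cy" (the principal point, pixels), "R" (3x3) and "t" (3): a world point X has camera coordinates R X + t; the wrist camera has in their place "tool_from_camera" (4x4, takes a point from camera to tool coordinates, whose origin is the TCP and whose axes are the tool frame's). Camera axes: x right, y down, z forward; pixel columns grow to the right and rows downward; lengths in m; the calibration is good to about 2 mm. A picture is of the moment at which its call begins: read the wrist's pose just before it. There is no depth.
- close_job(): hands the job in, once; it reports no verdict.
The state is a dict: "clock": time; "joints": joint angles; "qd": joint speeds; "joint_efforts": joint torques, N m; "tool_pos": TCP position; "orientation": TCP orientation; "wrist_force": force on the tool from outside, world axes, zero at the start; "ft_torque": the same for the moment, N m; "opening": opening from 0.0 (shut) to 1.0 (fully open).
Only numpy, scipy, OpenCV 4.12 (cv2) and the standard library are available. Lean on these libraries where they do the work, as an engineer would, in place of code of your own. Each camera call takes 0.05 s, during which the arm holds its last target.

## Working session

There is one attempt and no reset: what is moved stays moved. The work goes in short steps, Python scripts to look and compute and a tool call to move; the robot and the scene stay as the last step left them, time stands still between calls to the robot, and variables do not carry over. Pictures are saved under pics/ and viewed, and the job is handed in when it is done.

Besides the shell and the picture viewer there is one more tool, called after ">>>" as a command line: name --argument value ..., lists and objects as JSON in quotes. arm_command: Moves the arm, as the interface text tells. Its arguments: {"type":"object","properties":{"motion":{"type":"array"},"squeeze":{"type":"number"}},"required":["motion"]}

```bash
ls -la; mkdir -p pics; python3 - <<'E'
from cell import state,get_image
import cv2,json
s=state();print(s)
for n in("scene","top","wrist"):
    d=get_image(n)
    cv2.imwrite(f"pics/{n}0.png",d["frame"][:,:,::-1])
    print(n,{k:(v.tolist() if hasattr(v,'tolist') else v) for k,v in d.items() if k!="frame"})
E
```

```text
total 12
drwxr-xr-x  3 agent agent 4096 Dec  6 07:27 .
drwxr-xr-x 23 root  root  4096 Dec  6 07:27 ..
drwxr-xr-x  2 agent agent 4096 Dec  6 07:27 pics
{'clock': 0.0, 'joints': array([-1.35559696e+00,  1.24507144e-01,  1.65169710e+00, -5.74496678e-06,
        1.36746979e+00, -8.26066158e-02]), 'qd': array([ 0.00027833,  0.00135123, -0.00109416,  0.00176341,  0.00172992,
        0.00035535]), 'joint_efforts': array([-1.48460575e-03, -4.17609215e+01, -3.59932995e+01,  7.72789749e-02,
        4.90814529e-02, -1.97617337e-04]), 'tool_pos': array([ 0.19055304, -0.62076418,  0.21337207]), 'orientation': array([-0.10416788, -0.69923106, -0.10563614,  0.69933253]), 'wrist_force': array([ 0.15992378,  0.29703257, -0.25057492]), 'ft_torque': array([ 0.02085598,  0.01045675, -0.03885842]), 'opening': 1.0004277512387552}
scene {'vertical_fov': 46.800948303293225, 'cx': 279.9918166721117, 'cy': 211.07773135753757, 'R': [[-0.2745123938823202, 0.961538289717922, 0.009330756203642454], [0.7268849641281483, 0.21385348375344126, -0.6526139260013819], [-0.6295086929736702, -0.17236822471920543, -0.75763
[... 156 characters left out ...]
201.9522063658862, 'R': [[-0.009759822765285846, -0.9998981734361392, -0.010410985479902104], [-0.9839350020184937, 0.01145900805607255, -0.1781589260666942], [0.1782600843219175, 0.008504933476717375, -0.9839466491858689]], 't': [0.022537148421351717, 0.6315779150734954, 0.8418165418158807]}
wrist {'vertical_fov': 67.6352411457702, 'cx': 272.4139366814503, 'cy': 207.3614602311868, 'tool_from_camera': [[-0.0008431782173047086, -0.23537158275596431, 0.9719050916017699, -0.17036409486321322], [0.9999996362248117, -7.32361820490822e-05, 0.0008498156884148551, 0.00014741935135920148], [-0.00012884384540993323, 0.9719054545928897, 0.23537155888477604, -0.06562275071189017], [0.0, 0.0, 0.0, 1.0]]}
```

View pics/scene0.png

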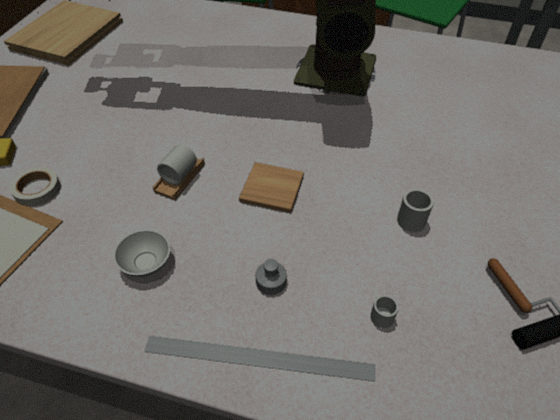

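View pics/top0.png

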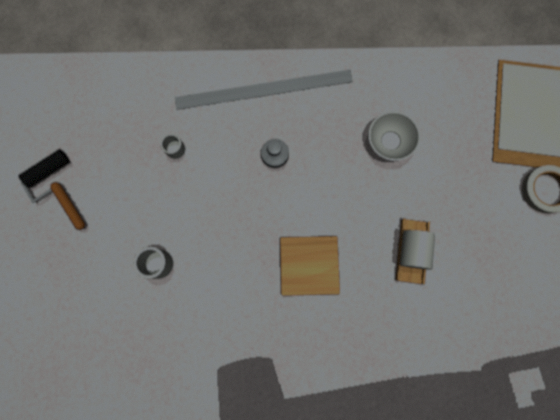

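View pics/wrist0.png

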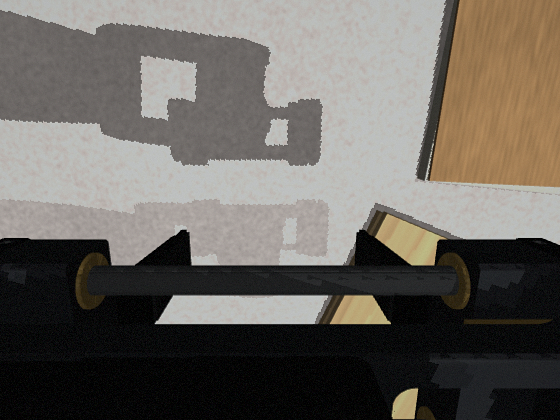

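The scene view shows the standing pot at (415,210), the board at (272,186) and the lying pot and cradle at (178,168). In the top view they are at (152,263), (310,266) and (415,250). The bystanders are well apart from them. Next I'll measure from both views.

```bash
cat > h.py <<'E'
import numpy as np,cv2
from cell import state,get_image
from scipy.spatial.transform import Rotation as Ro
def cam(n,save=None):
    s=state() if n=="wrist" else None
    d=get_image(n); f=d["frame"]; H=f.shape[0]
    d["f"]=H/2/np.tan(np.radians(d["vertical_fov"])/2)
    if n=="wrist":
        q=s["orientation"]; Rt=Ro.from_quat([q[1],q[2],q[3],q[0]]).as_matrix()
        T=np.eye(4);T[:3,:3]=Rt;T[:3,3]=s["tool_pos"]
        M=np.linalg.inv(T@d["tool_from_camera"]); d["R"]=M[:3,:3];d["t"]=M[:3,3]
    if save: cv2.imwrite("pics/"+save,f[:,:,::-1])
    return d
def proj(d,X):
    c=np.atleast_2d(X)@d["R"].T+d["t"]
    return np.c_[d["cx"]+d["f"]*c[:,0]/c[:,2],d["cy"]+d["f"]*c[:,1]/c[:,2]]
def ray(d,p):
    v=d["R"].T@np.array([(p[0]-d["cx"])/d["f"],(p[1]-d["cy"])/d["f"],1]);o=-d["R"].T@d["t"]
    return o,v/np.linalg.norm(v)
def onz(d,p,z):
    o,v=ray(d,p); return o+v*(z-o[2])/v[2]
def tri(*dp):
    A=np.zeros((3,3));b=np.zeros(3);
    for d,p in dp:
        o,v=ray(d,p);P=np.eye(3)-np.outer(v,v);A+=P;b+=P@o
    X=np.linalg.solve(A,b)
    res=[np.linalg.norm((np.eye(3)-np.outer(v,v))@(X-o)) for o,v in (ray(d,p) for d,p in dp)]
    return X,res
def axes():
    q=state()["orientation"];return Ro.from_quat([q[1],q[2],q[3],q[0]]).as_matrix()
E
python3 - <<'E'
from h import *
t=cam("top");s=cam("scene")
crops={"t_st":(t,100,220,110,90),"t_ly":(t,370,200,110,100),"s_st":(s,370,170,100,80),"s_ly":(s,130,130,100,80),"t_bd":(t,265,220,90,90),"s_bd":(s,225,150,90,70)}
ims=[]
for k,(d,x,y,w,h) in crops.items():
    im=cv2.resize(d["frame"][y:y+h,x:x+w,::-1],None,fx=2.4*100/w,fy=2.4*100/w,interpolation=cv2.INTER_CUBIC)
    im=cv2.convertScaleAbs(im,alpha=1.5); o=np.zeros((280,260,3),np.uint8); o[:min(280,im.shape[0]),:im.shape[1]]=im[:280]; ims.append(o)
cv2.imwrite("pics/crops.png",np.vstack([np.hstack(ims[:3]),np.hstack(ims[3:])]))
# board
for n,d in(("top",t),("scene",s)):
    hsv=cv2.cvtColor(d["frame"],cv2.COLOR_RGB2HSV)
    m=((hsv[...,0]>5)&(hsv[...,0]<25)&(hsv[...,1]>90)).astype(np.uint8)*255
    cs,_=cv2.findContours(m,cv2.RETR_EXTERNAL,cv2.CHAIN_APPROX_NONE)
    for c in cs:
        if cv2.contourArea(c)>300:
            r=cv2.minAreaRect(c);a=cv2.approxPolyDP(c,6,True)[:,0]
            print(n,cv2.contourArea(c),np.round(r[0]),[np.round(onz(d,p,.016),3).tolist()[:2] for p in a])
E
```

```text
top 3177.5 [309. 265.] [[0.564, -0.1], [0.561, 0.016], [0.449, 0.013], [0.45, -0.1]]
top 656.0 [412. 251.] [[0.6, -0.241], [0.479, -0.219], [0.469, -0.274], [0.497, -0.277], [0.503, -0.231], [0.575, -0.237], [0.576, -0.291], [0.591, -0.292]]
top 474.0 [ 67. 205.] [[0.684, 0.503], [0.591, 0.445], [0.591, 0.428], [0.679, 0.481]]
top 1071.0 [528. 114.] [[0.954, -0.474], [0.725, -0.439], [0.71, -0.577], [0.73, -0.58], [0.751, -0.45], [0.944, -0.48], [0.935, -0.605]]
scene 627.0 [509. 286.] [[0.582, 0.433], [0.625, 0.444], [0.683, 0.5]]
scene 911.5 [ 30. 240.] [[0.709, -0.596], [0.737, -0.578], [0.761, -0.445], [0.901, -0.459], [0.738, -0.432]]
scene 2080.0 [271. 186.] [[0.454, -0.099], [0.577, -0.093], [0.574, 0.018], [0.452, 0.014]]
scene 516.0 [179. 175.] [[0.473, -0.224], [0.57, -0.24], [0.561, -0.288], [0.599, -0.287], [0.611, -0.231]]
scene 1613.0 [ 22. 102.] [[0.249, -0.799], [0.28, -0.918], [0.547, -0.721]]
scene 4035.0 [65. 33.] [[-0.061, -0.718], [-0.114, -0.963], [0.166, -0.985], [0.216, -0.739]]
scene 462.0 [296.   4.] [[-0.328, -0.29], [-0.276, -0.267], [-0.28, -0.114], [-0.371, -0.149]]
scene 705.0 [21. 17.] [[0.13, -1.029], [-0.094, -1.03], [-0.059, -1.169]]
```

View pics/crops.png

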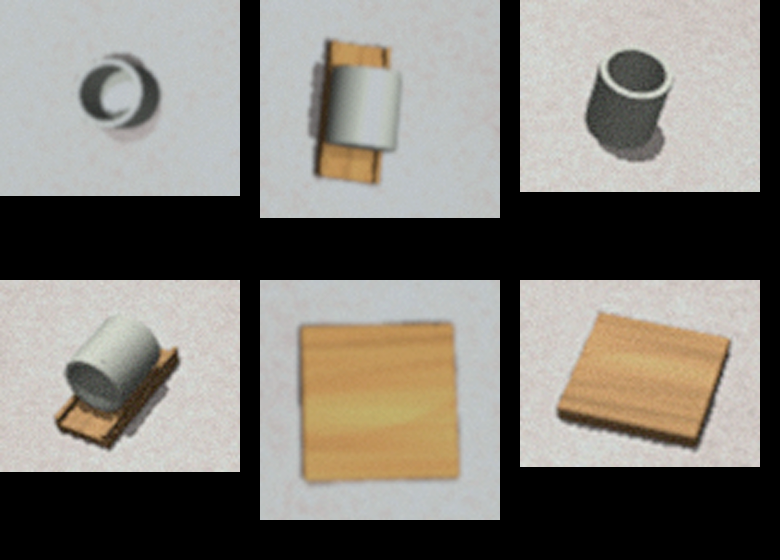

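The crops show the standing pot's bright rim ring around a dark bore in the scene view, near (415,200). In the top view the ring is near (152,260). The board is nearly axis-aligned, and the cradle is turned by about −10°.

```bash
python3 - <<'E'
from h import *
t=cam("top");s=cam("scene")
g=cv2.cvtColor(s["frame"],cv2.COLOR_RGB2GRAY)
sub=g[170:250,370:470]; 
m=cv2.threshold(sub,0,255,cv2.THRESH_BINARY_INV+cv2.THRESH_OTSU)
print("thr",m[0])
cs,_=cv2.findContours(m[1],cv2.RETR_LIST,cv2.CHAIN_APPROX_NONE)
for c in cs:
    if len(c)>15 and cv2.contourArea(c)>60:
        e=cv2.fitEllipse(c);p=np.array(e[0])+[370,170];print("scene",cv2.contourArea(c),np.round(p,1),np.round(e[1],1),onz(s,p,.07).round(4), c.min((0,1))+[370,170],c.max((0,1))+[370,170])
g=cv2.cvtColor(t["frame"],cv2.COLOR_RGB2GRAY)
sub=g[230:300,120:190];print("bg",np.median(sub))
for th in (90,100,110,120,150,160,170):
    m=(sub>th).astype(np.uint8)*255
    cs,_=cv2.findContours(m,cv2.RETR_LIST,cv2.CHAIN_APPROX_NONE)
    for c in cs:
        if len(c)>15 and cv2.contourArea(c)>60:
            e=cv2.fitEllipse(c);p=np.array(e[0])+[120,230];print("top",th,cv2.contourArea(c),np.round(p,1),np.round(e[1],1),onz(t,p,.07).round(4))
cv2.imwrite("pics/t_st.png",cv2.resize(cv2.convertScaleAbs(t["frame"][235:290,125:185,::-1],alpha=1.5),None,fx=10,fy=10,interpolation=cv2.INTER_CUBIC))
E
```

```text
thr 95.0
scene 748.0 [413.6 218.9] [31.2 37.6] [0.5702 0.2684 0.07  ] [397 199] [431 236]
scene 304.0 [418.2 199.3] [16.1 24.2] [0.5147 0.2721 0.07  ] [406 191] [430 208]
bg 128.0
top 90 305.0 [146.7 262.1] [22.6 25.5] [0.5137 0.2748 0.07  ]
top 90 333.5 [156.5 261.7] [30.5 34.6] [0.5144 0.2557 0.07  ]
top 90 4761.0 [154.5 264.5] [81.6 81.6] [0.509  0.2594 0.07  ]
top 100 344.5 [146.9 262.2] [23.6 26.7] [0.5136 0.2743 0.07  ]
top 100 379.0 [156.4 261.9] [31.5 35.5] [0.514  0.2559 0.07  ]
top 100 4761.0 [154.5 264.5] [81.6 81.6] [0.509  0.2594 0.07  ]
top 110 387.0 [147.  262.1] [24.2 27.6] [0.5138 0.2742 0.07  ]
top 110 455.0 [156.4 262.3] [32.9 37.1] [0.5132 0.2559 0.07  ]
top 110 4761.0 [154.5 264.5] [81.6 81.6] [0.509  0.2594 0.07  ]
top 120 168.0 [155.8 262.4] [14.  22.9] [0.513 0.257 0.07 ]
top 120 1262.0 [155.6 263.6] [37.6 42.8] [0.5107 0.2573 0.07  ]
top 120 4761.0 [154.5 264.5] [81.6 81.6] [0.509  0.2594 0.07  ]
```

View pics/t_st.png

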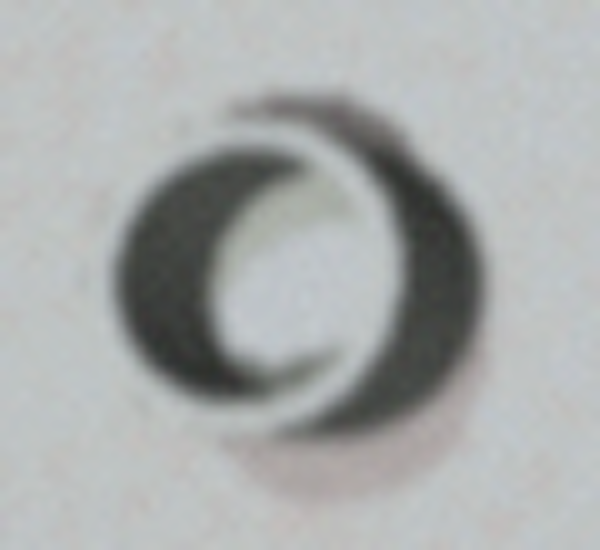

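```bash
python3 - <<'E'
from h import *
t=cam("top");s=cam("scene")
print(tri((t,(150.0,262.1)),(s,(418.2,199.3))),onz(t,(150,262.1),.07))
# check board corners of top face in both views: from crop by eye
def z(d,x0,y0,w,h,name):
    cv2.imwrite("pics/"+name,cv2.resize(cv2.convertScaleAbs(d["frame"][y0:y0+h,x0:x0+w,::-1],alpha=1.5),None,fx=8,fy=8,interpolation=cv2.INTER_CUBIC))
z(s,235,155,75,60,"s_bd.png"); z(t,270,225,80,75,"t_bd.png"); z(s,145,140,66,60,"s_ly.png"); z(t,385,208,60,75,"t_ly.png")
E
```

```text
(array([0.5135558 , 0.27070988, 0.06807821]), [np.float64(0.0017847304461690917), np.float64(0.0017847304461689787)]) [0.51371592 0.26829587 0.07      ]
```

View pics/s_bd.png

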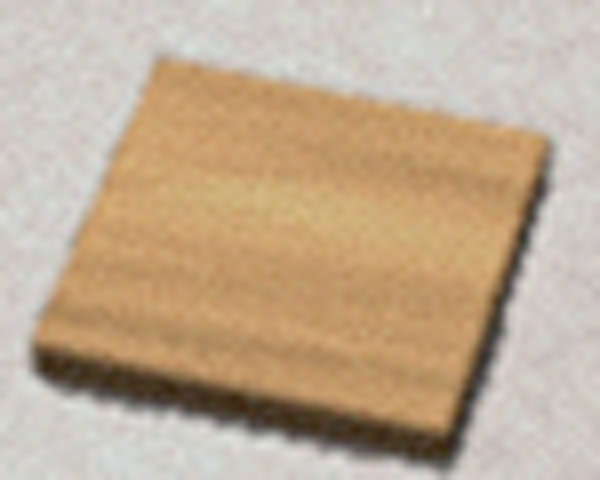

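View pics/t_bd.png

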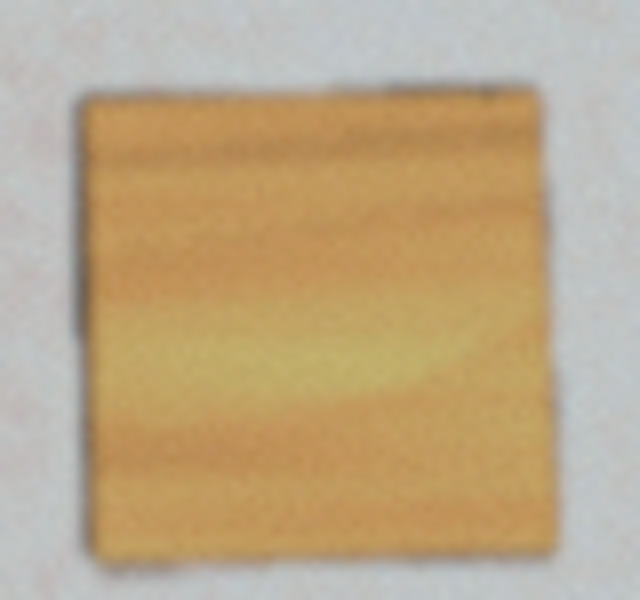

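View pics/s_ly.png

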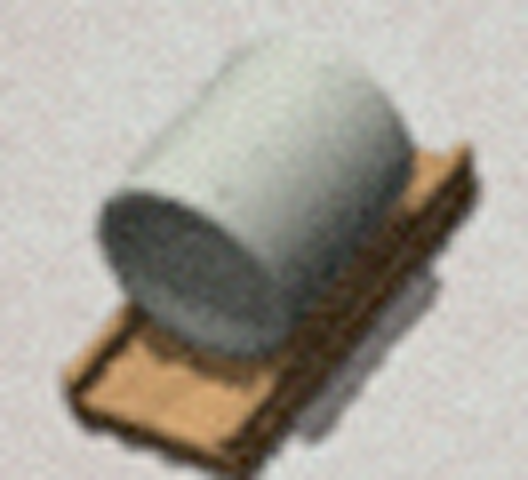

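View pics/t_ly.png

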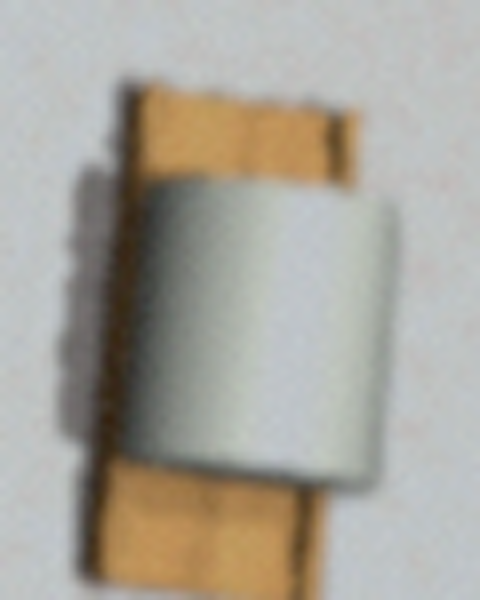

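The board's top-face corners and the cradle ends show clearly in both crops. The lying pot's mouth ellipse is centred near zoom pixel (197,274) in the scene crop.

```bash
python3 - <<'E'
from h import *
t=cam("top");s=cam("scene")
zs=lambda p,o:np.array(p)/8-.44+np.array(o)
P=[]
for a,b in (((158,58),(557,553)),((548,135),(95,555)),((450,432),(85,95)),((40,345),(537,90))):
    X,r=tri((s,zs(a,(235,155))),(t,zs(b,(270,225))));P.append(X);print("board",X.round(4),np.round(r[0],4))
P=np.array(P);print("c",P.mean(0).round(4),np.linalg.norm(P-np.roll(P,1,0),axis=1).round(3))
P=[]
for a,b in (((245,468),(130,82)),((68,378),(360,110)),((472,150),(85,580))):
    X,r=tri((s,zs(a,(145,140))),(t,zs(b,(385,208))));P.append(X);print("cradle",X.round(4),np.round(r[0],4))
for p in ((128,82),(360,110),(322,597),(85,580)): print("cr top z.02",onz(t,zs(p,(385,208)),.018).round(4))
for p in ((150,178),(398,200),(375,490),(118,455)): print("pot top z.06",onz(t,zs(p,(385,208)),.043).round(4))
print("mouth scene z.043",onz(s,zs((197,274),(145,140)),.043).round(4), tri((s,zs((197,274),(145,140))),(t,zs((262,190),(385,208)))))
E
```

```text
board [ 0.4487 -0.1026  0.0141] 0.0004
board [0.4493 0.015  0.0159] 0.0008
board [0.5662 0.0169 0.0153] 0.0013
board [ 0.5662 -0.1     0.014 ] 0.0018
c [ 0.5076 -0.0427  0.0148] [0.118 0.118 0.117 0.117]
cradle [ 0.6032 -0.2367  0.0093] 0.0013
cradle [ 0.5937 -0.2928  0.0191] 0.0017
cradle [ 0.4751 -0.2178  0.0181] 0.0008
cr top z.02 [ 0.6024 -0.2353  0.018 ]
cr top z.02 [ 0.5943 -0.2949  0.018 ]
cr top z.02 [ 0.4701 -0.2767  0.018 ]
cr top z.02 [ 0.4749 -0.217   0.018 ]
pot top z.06 [ 0.5744 -0.2328  0.043 ]
pot top z.06 [ 0.5681 -0.2946  0.043 ]
pot top z.06 [ 0.4961 -0.2838  0.043 ]
pot top z.06 [ 0.5053 -0.2208  0.043 ]
mouth scene z.043 [ 0.5671 -0.26    0.043 ] (array([ 0.5703561 , -0.25875054,  0.04675111]), [np.float64(0.0008291934615529), np.float64(0.0008291934615528401)])
```

Measured so far:
- Standing pot axis at (0.514, 0.270), rim height 0.068 (0.070 expected).
- Board centre at (0.5075, −0.0425), top 0.015 (0.016 expected), sides 117–118 mm (120 expected).
- Lying pot at about (0.536, −0.258), heading −8°, mouth centre 0.047 high (0.043 expected).

All of this is consistent with the text. Now I'll move over the standing pot.

>>> arm_command --motion '[{"slide":[0,-0.105,-0.08],"twist":[0,0,0],"jaw":100},{"slide":[0,-0.21,-0.16],"twist":[0,0,0],"jaw":100},{"slide":[0,-0.315,-0.24],"twist":[0,0,0],"jaw":100},{"slide":[0,-0.42,-0.32],"twist":[0,0,0],"jaw":100},{"slide":[0,-0.525,-0.4],"twist":[0,0,0],"jaw":100},{"slide":[0,-0.63,-0.48],"twist":[0,0,0],"jaw":100},{"slide":[0,-0.735,-0.56],"twist":[0,0,0],"jaw":100},{"slide":[0,-0.84,-0.64],"twist":[0,0,0],"jaw":100}]' --squeeze 30

```text
clock: 1.35
tool_pos: [0.3006, -0.3227, 0.2149]
orientation: [0.105, 0.699, 0.105, -0.699]
wrist_force: [0.7, 0.3, -0.6]
opening: 1.007
```

```bash
cat >> h.py <<'E'
import json
def log():
    s=state();open("log.jsonl","a").write(json.dumps({k:(np.array(v).tolist()) for k,v in s.items()})+"\n")
    print("t",round(s["clock"],2),"p",s["tool_pos"].round(4),"j",s["joints"].round(3),"F",s["wrist_force"].round(2),"M",s["ft_torque"].round(2),"op",round(s["opening"],3)); print("axes XYZ rows",axes().T.round(3).tolist())
    return s
def want(target):
    "slide units in tool axes to reach target TCP"
    s=state();print("slide units",(axes().T@(np.array(target)-s["tool_pos"])/.3).round(3))
E
python3 -c "
from h import *
log();want((.514,.27,.2))"
```

```text
t 1.35 p [ 0.3006 -0.3227  0.2149] j [-0.943 -0.364  2.094  0.     1.411  0.331] F [ 0.65  0.32 -0.58] M [ 0.    0.01 -0.03] op 1.007
axes XYZ rows [[0.001, -0.0, -1.0], [0.293, -0.956, 0.001], [-0.956, -0.293, -0.0]]
slide units [ 0.049 -1.681 -1.259]
```

>>> arm_command --motion '[{"slide":[0,-0.105,-0.08],"twist":[0,0,0],"jaw":100},{"slide":[0,-0.21,-0.16],"twist":[0,0,0],"jaw":100},{"slide":[0,-0.315,-0.24],"twist":[0,0,0],"jaw":100},{"slide":[0,-0.42,-0.32],"twist":[0,0,0],"jaw":100},{"slide":[0,-0.525,-0.4],"twist":[0,0,0],"jaw":100},{"slide":[0,-0.63,-0.48],"twist":[0,0,0],"jaw":100},{"slide":[0,-0.735,-0.56],"twist":[0,0,0],"jaw":100},{"slide":[0,-0.84,-0.63],"twist":[0,0,0],"jaw":100}]'

```text
clock: 2.15
tool_pos: [0.4075, -0.0261, 0.2151]
orientation: [0.105, 0.7, 0.105, -0.699]
wrist_force: [1.7, 0.2, -0.0]
opening: 1.001
```

```bash
python3 -c "
from h import *
log();want((.514,.27,.2))"
```

```text
t 2.15 p [ 0.4075 -0.0261  0.2151] j [-0.196 -0.453  2.155  0.     1.437  1.077] F [ 1.74  0.17 -0.04] M [-0.02 -0.04  0.01] op 1.001
axes XYZ rows [[0.001, -0.0, -1.0], [0.294, -0.956, 0.001], [-0.956, -0.294, -0.001]]
slide units [ 0.051 -0.839 -0.629]
```

>>> arm_command --motion '[{"slide":[0,-0.12,-0.09],"twist":[0,0,0],"jaw":100},{"slide":[0,-0.24,-0.18],"twist":[0,0,0],"jaw":100},{"slide":[0,-0.36,-0.27],"twist":[0,0,0],"jaw":100},{"slide":[0,-0.48,-0.36],"twist":[0,0,0],"jaw":100},{"slide":[0,-0.6,-0.45],"twist":[0,0,0],"jaw":100},{"slide":[0,-0.72,-0.54],"twist":[0,0,0],"jaw":100},{"slide":[0,-0.84,-0.62],"twist":[0,0,0],"jaw":100},{"slide":[0,-0.84,-0.62],"twist":[0,0,0],"jaw":100}]'

```text
clock: 2.95
tool_pos: [0.5114, 0.2717, 0.2143]
orientation: [-0.106, -0.699, -0.107, 0.699]
wrist_force: [-0.3, -0.3, 0.1]
opening: 1.002
```

```bash
python3 -c "
from h import *
log();want((.514,.27,.2));cam('wrist','w1.png')"
```

```text
t 2.95 p [0.5114 0.2717 0.2143] j [ 3.950e-01 -3.200e-02  1.812e+00  1.000e-03  1.361e+00  1.663e+00] F [-0.26 -0.35  0.06] M [ 0.01  0.04 -0.01] op 1.002
axes XYZ rows [[-0.0, 0.001, -1.0], [0.298, -0.955, -0.001], [-0.955, -0.298, 0.0]]
slide units [ 0.048  0.008 -0.007]
```

View pics/w1.png

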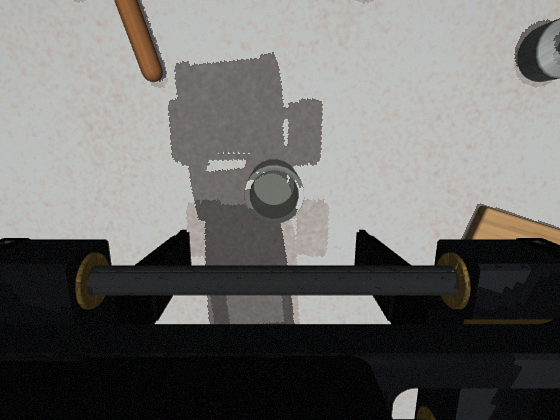

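The wrist view shows the pot's rim around (273,188), centred between the fingers and partly in the arm's shadow. I'll refine the rim centre.

```bash
python3 - <<'E'
from h import *
d=cam("wrist");im=d["frame"][150:230,230:320,::-1]
cv2.imwrite("pics/w1z.png",cv2.resize(cv2.convertScaleAbs(im,alpha=1.4),None,fx=7,fy=7,interpolation=cv2.INTER_CUBIC))
# predicted outlines
for z in (0.07,0.):
    a=np.linspace(0,2*np.pi,40);q=proj(d,np.c_[.514+.031*np.cos(a),.27+.031*np.sin(a),0*a+z])
    print(z,q.min(0).round(1),q.max(0).round(1))
E
```

```text
0.07 [242.3 163.9] [302.8 223.4]
0.0 [247.5 158. ] [297.4 207.5]
```

View pics/w1z.png

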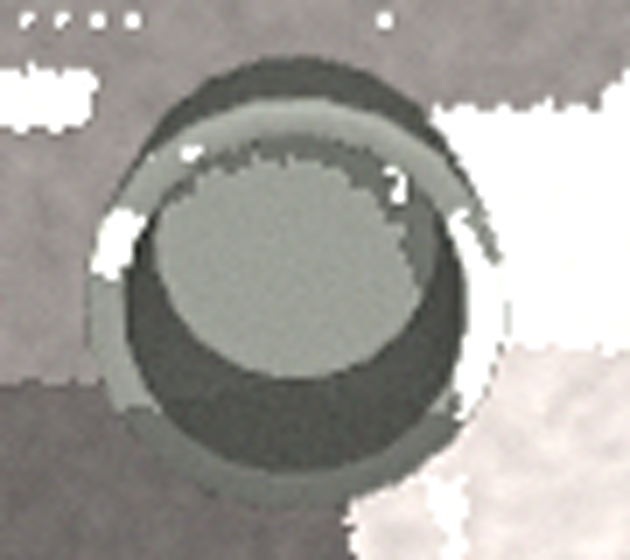

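The observed rim differs from the prediction by about 1 mm, so the pot axis is at (0.5147, 0.2707). I'll descend and grip.

>>> arm_command --motion '[{"slide":[0.09,0.006,-0.01],"twist":[0,0,0],"jaw":100},{"slide":[0.19,0.006,-0.01],"twist":[0,0,0],"jaw":100},{"slide":[0.29,0.006,-0.01],"twist":[0,0,0],"jaw":100},{"slide":[0.39,0.006,-0.01],"twist":[0,0,0],"jaw":100},{"slide":[0.48,0.006,-0.01],"twist":[0,0,0],"jaw":100},{"slide":[0.55,0.006,-0.01],"twist":[0,0,0],"jaw":100},{"slide":[0.6,0.006,-0.01],"twist":[0,0,0],"jaw":100},{"slide":[0.63,0.006,-0.01],"twist":[0,0,0],"jaw":100}]'

```text
clock: 3.85
tool_pos: [0.5138, 0.2657, 0.0246]
orientation: [-0.105, -0.699, -0.104, 0.7]
wrist_force: [-0.2, 0.3, -0.1]
opening: 1.0
```

>>> arm_command --motion '[{"slide":[0,0,0],"twist":[0,0,0],"jaw":90},{"slide":[0,0,0],"twist":[0,0,0],"jaw":80},{"slide":[0,0,0],"twist":[0,0,0],"jaw":72},{"slide":[0,0,0],"twist":[0,0,0],"jaw":66},{"slide":[0,0,0],"twist":[0,0,0],"jaw":60},{"slide":[0,0,0],"twist":[0,0,0],"jaw":50},{"slide":[0,0,0],"twist":[0,0,0],"jaw":50},{"slide":[0,0,0],"twist":[0,0,0],"jaw":50}]' --squeeze 30

```text
clock: 4.65
tool_pos: [0.5151, 0.2677, 0.0269]
orientation: [0.104, 0.7, 0.105, -0.699]
wrist_force: [-1.0, 3.5, 6.1]
opening: 0.659
```

```bash
python3 -c "
from h import *
log();cam('wrist','w2.png')"
```

```text
t 4.65 p [0.5151 0.2677 0.0269] j [3.860e-01 1.610e-01 1.948e+00 1.000e-03 1.030e+00 1.659e+00] F [-0.95  3.46  6.12] M [0.53 0.2  0.01] op 0.659
axes XYZ rows [[0.002, 0.001, -1.0], [0.293, -0.956, -0.001], [-0.956, -0.293, -0.002]]
```

View pics/w2.png

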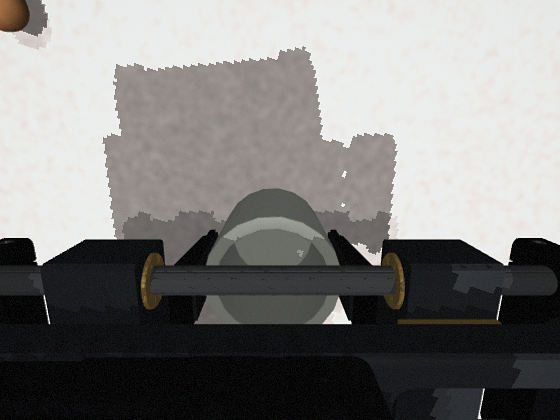

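The pot is held: the opening is 62.6 mm against the 62 mm diameter. I'll lift it and carry it to the board.

>>> arm_command --motion '[{"slide":[-0.04,0,0],"twist":[0,0,0],"jaw":50},{"slide":[-0.1,0,0],"twist":[0,0,0],"jaw":50},{"slide":[-0.17,0.02,0.007],"twist":[0,0,0],"jaw":50},{"slide":[-0.22,0.08,0.027],"twist":[0,0,0],"jaw":50},{"slide":[-0.25,0.17,0.057],"twist":[0,0,0],"jaw":50},{"slide":[-0.25,0.29,0.097],"twist":[0,0,0],"jaw":50},{"slide":[-0.25,0.42,0.14],"twist":[0,0,0],"jaw":50},{"slide":[-0.25,0.54,0.18],"twist":[0,0,0],"jaw":50}]'

```text
clock: 5.5
tool_pos: [0.509, 0.0942, 0.1002]
orientation: [-0.105, -0.699, -0.105, 0.7]
wrist_force: [1.1, -1.5, -1.5]
opening: 0.658
```

```bash
python3 -c "
from h import *
log();want((.5075,-.0425,.1))"
```

```text
t 5.5 p [0.509  0.0942 0.1002] j [ 8.000e-02 -6.700e-02  2.046e+00 -1.000e-03  1.164e+00  1.353e+00] F [ 1.1  -1.53 -1.54] M [-0.01 -0.06  0.03] op 0.658
axes XYZ rows [[-0.002, -0.001, -1.0], [0.294, -0.956, 0.001], [-0.956, -0.294, 0.002]]
slide units [0.001 0.434 0.139]
```

>>> arm_command --motion '[{"slide":[0,0.1,0.032],"twist":[0,0,0],"jaw":50},{"slide":[0,0.19,0.061],"twist":[0,0,0],"jaw":50},{"slide":[0,0.28,0.09],"twist":[0,0,0],"jaw":50},{"slide":[0,0.35,0.112],"twist":[0,0,0],"jaw":50},{"slide":[0,0.4,0.128],"twist":[0,0,0],"jaw":50},{"slide":[0,0.43,0.138],"twist":[0,0,0],"jaw":50},{"slide":[0,0.434,0.139],"twist":[0,0,0],"jaw":50},{"slide":[0,0.434,0.139],"twist":[0,0,0],"jaw":50}]'

```text
clock: 6.3
tool_pos: [0.5082, -0.0404, 0.1004]
orientation: [-0.105, -0.699, -0.105, 0.7]
wrist_force: [0.3, 0.2, -1.9]
opening: 0.655
```

```bash
python3 - <<'E'
from h import *
log();want((.5075,-.0425,.044))
s=cam("scene","s3.png");t=cam("top","t3.png")
log()
# zoom both
a=cv2.resize(cv2.convertScaleAbs(s["frame"][110:230,200:340,::-1],alpha=1.5),None,fx=4,fy=4,interpolation=cv2.INTER_CUBIC)
cv2.imwrite("pics/s3z.png",a)
E
```

```text
t 6.3 p [ 0.5082 -0.0404  0.1004] j [-0.185 -0.087  2.064  0.     1.165  1.089] F [ 0.35  0.18 -1.87] M [-0.01  0.03 -0.07] op 0.655
axes XYZ rows [[-0.001, 0.0, -1.0], [0.293, -0.956, -0.001], [-0.956, -0.293, 0.001]]
slide units [0.188 0.006 0.004]
t 6.4 p [ 0.5084 -0.0399  0.1005] j [-0.184 -0.087  2.064  0.     1.165  1.088] F [-0.01 -0.48 -2.73] M [-0.03  0.02 -0.01] op 0.657
axes XYZ rows [[-0.0, 0.0, -1.0], [0.294, -0.956, -0.0], [-0.956, -0.294, 0.0]]
```

View pics/s3z.png

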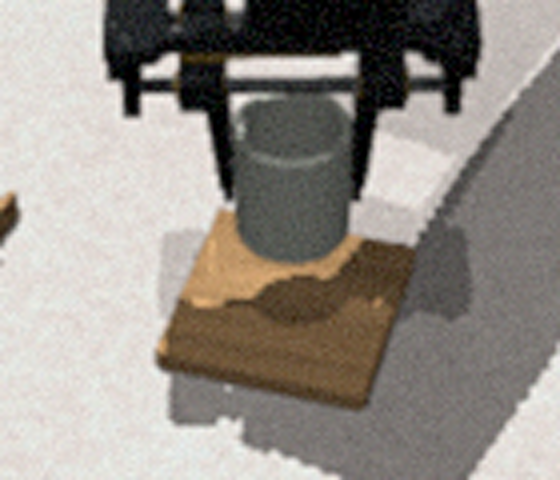

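View pics/t3.png

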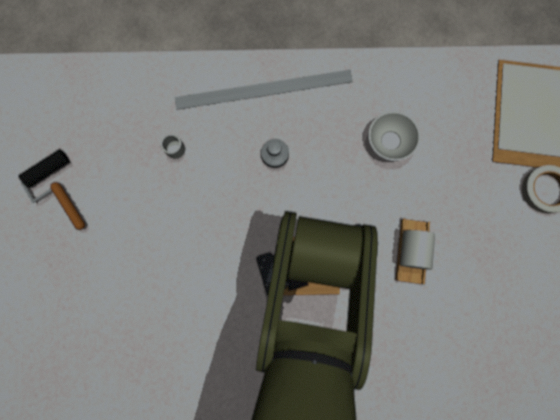

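In the scene crop the pot hangs upright over the board. The top view is hidden by the arm. I'll lower to just above the board, then touch down slowly.

>>> arm_command --motion '[{"slide":[0.03,0.007,0.005],"twist":[0,0,0],"jaw":50},{"slide":[0.06,0.007,0.005],"twist":[0,0,0],"jaw":50},{"slide":[0.09,0.007,0.005],"twist":[0,0,0],"jaw":50},{"slide":[0.12,0.007,0.005],"twist":[0,0,0],"jaw":50},{"slide":[0.145,0.007,0.005],"twist":[0,0,0],"jaw":50},{"slide":[0.165,0.007,0.005],"twist":[0,0,0],"jaw":50},{"slide":[0.175,0.007,0.005],"twist":[0,0,0],"jaw":50},{"slide":[0.18,0.007,0.005],"twist":[0,0,0],"jaw":50}]'

```text
clock: 7.2
tool_pos: [0.5077, -0.043, 0.0463]
orientation: [-0.105, -0.699, -0.105, 0.699]
wrist_force: [-0.3, 0.7, -2.9]
opening: 0.658
```

>>> arm_command --motion '[{"slide":[0.002,0,0],"twist":[0,0,0],"jaw":50},{"slide":[0.004,0,0],"twist":[0,0,0],"jaw":50},{"slide":[0.006,0,0],"twist":[0,0,0],"jaw":50},{"slide":[0.008,0,0],"twist":[0,0,0],"jaw":50},{"slide":[0.009,0,0],"twist":[0,0,0],"jaw":50},{"slide":[0.01,0,0],"twist":[0,0,0],"jaw":50},{"slide":[0.01,0,0],"twist":[0,0,0],"jaw":50},{"slide":[0.01,0,0],"twist":[0,0,0],"jaw":50}]'

```text
clock: 8.0
tool_pos: [0.5078, -0.043, 0.0437]
orientation: [0.105, 0.699, 0.105, -0.699]
wrist_force: [-0.8, -0.0, -3.3]
opening: 0.654
```

```bash
python3 - <<'E'
from h import *
log()
E
```

```text
t 8.0 p [ 0.5078 -0.043   0.0437] j [-0.19  -0.012  2.099 -0.     1.054  1.083] F [-0.81 -0.03 -3.27] M [-0.01  0.04 -0.  ] op 0.654
axes XYZ rows [[0.0, -0.0, -1.0], [0.293, -0.956, 0.0], [-0.956, -0.293, -0.0]]
```

>>> arm_command --motion '[{"slide":[0.001,0,0],"twist":[0,0,0],"jaw":50},{"slide":[0.002,0,0],"twist":[0,0,0],"jaw":50},{"slide":[0.003,0,0],"twist":[0,0,0],"jaw":50},{"slide":[0.004,0,0],"twist":[0,0,0],"jaw":50},{"slide":[0.005,0,0],"twist":[0,0,0],"jaw":50},{"slide":[0.006,0,0],"twist":[0,0,0],"jaw":50},{"slide":[0.006,0,0],"twist":[0,0,0],"jaw":50},{"slide":[0.006,0,0],"twist":[0,0,0],"jaw":50}]'

```text
clock: 8.8
tool_pos: [0.508, -0.0431, 0.043]
orientation: [-0.105, -0.699, -0.105, 0.699]
wrist_force: [-4.8, 1.4, 6.2]
opening: 0.656
```

```bash
python3 - <<'E'
from h import *
log()
E
```

```text
t 8.8 p [ 0.508  -0.0431  0.043 ] j [-0.19  -0.01   2.099 -0.     1.053  1.083] F [-4.82  1.38  6.19] M [0.24 0.72 0.04] op 0.656
axes XYZ rows [[-0.0, -0.0, -1.0], [0.294, -0.956, 0.0], [-0.956, -0.294, 0.0]]
```

Touchdown gave about 9 N. I'll open and rise straight up.

>>> arm_command --motion '[{"slide":[-0.003,0,0],"twist":[0,0,0],"jaw":67},{"slide":[-0.003,0,0],"twist":[0,0,0],"jaw":70},{"slide":[-0.003,0,0],"twist":[0,0,0],"jaw":76},{"slide":[-0.003,0,0],"twist":[0,0,0],"jaw":84},{"slide":[-0.003,0,0],"twist":[0,0,0],"jaw":92},{"slide":[-0.003,0,0],"twist":[0,0,0],"jaw":100},{"slide":[-0.003,0,0],"twist":[0,0,0],"jaw":100},{"slide":[-0.003,0,0],"twist":[0,0,0],"jaw":100}]'

```text
clock: 9.6
tool_pos: [0.5077, -0.043, 0.0427]
orientation: [-0.105, -0.699, -0.105, 0.699]
wrist_force: [0.4, -0.4, -0.3]
opening: 0.994
```

```bash
python3 - <<'E'
from h import *
log()
E
```

```text
t 9.6 p [ 0.5077 -0.043   0.0427] j [-0.19  -0.011  2.1    0.     1.052  1.083] F [ 0.37 -0.44 -0.29] M [-0.    0.03 -0.  ] op 0.994
axes XYZ rows [[-0.0, 0.0, -1.0], [0.293, -0.956, -0.0], [-0.956, -0.293, 0.0]]
```

>>> arm_command --motion '[{"slide":[-0.05,0,0],"twist":[0,0,0],"jaw":100},{"slide":[-0.13,0,0],"twist":[0,0,0],"jaw":100},{"slide":[-0.22,0,0],"twist":[0,0,0],"jaw":100},{"slide":[-0.32,0,0],"twist":[0,0,0],"jaw":100},{"slide":[-0.42,0,0],"twist":[0,0,0],"jaw":100},{"slide":[-0.52,0,0],"twist":[0,0,0],"jaw":100},{"slide":[-0.57,0,0],"twist":[0,0,0],"jaw":100},{"slide":[-0.6,0,0],"twist":[0,0,0],"jaw":100}]'

```text
clock: 10.4
tool_pos: [0.5084, -0.0431, 0.2252]
orientation: [0.105, 0.7, 0.105, -0.698]
wrist_force: [0.1, -0.4, 0.3]
opening: 0.997
```

```bash
python3 - <<'E'
from h import *
log()
d=cam("wrist","w4.png");im=d["frame"]
for z in (0.086,):
    a=np.linspace(0,2*np.pi,40);q=proj(d,np.c_[.508+.031*np.cos(a),-.0431+.031*np.sin(a),0*a+z])
    print(z,q.min(0).round(1),q.max(0).round(1))
cv2.imwrite("pics/w4z.png",cv2.resize(cv2.convertScaleAbs(im[140:240,220:330,::-1],alpha=1.3),None,fx=6,fy=6,interpolation=cv2.INTER_CUBIC))
E
```

```text
t 10.4 p [ 0.5084 -0.0431  0.2252] j [-0.19  -0.2    1.947 -0.     1.391  1.083] F [ 0.06 -0.44  0.27] M [ 0.05  0.   -0.01] op 0.997
axes XYZ rows [[0.003, -0.001, -1.0], [0.293, -0.956, 0.002], [-0.956, -0.293, -0.003]]
0.086 [241.  168.4] [302.3 228.5]
```

View pics/w4z.png

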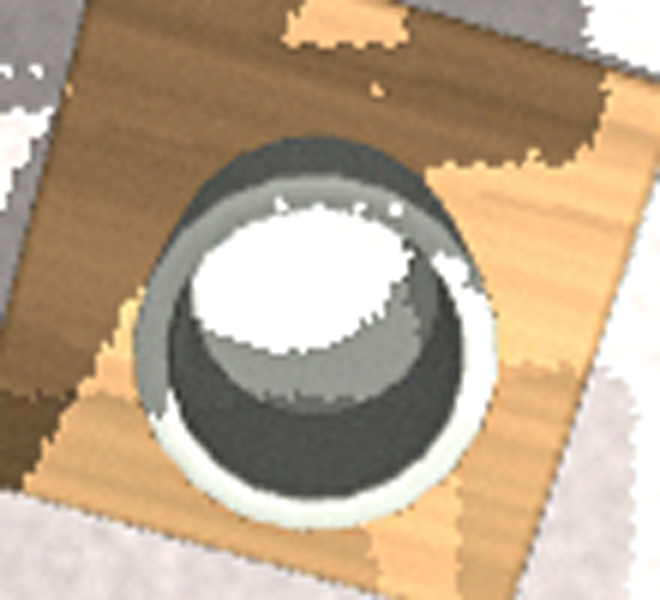

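View pics/w4.png

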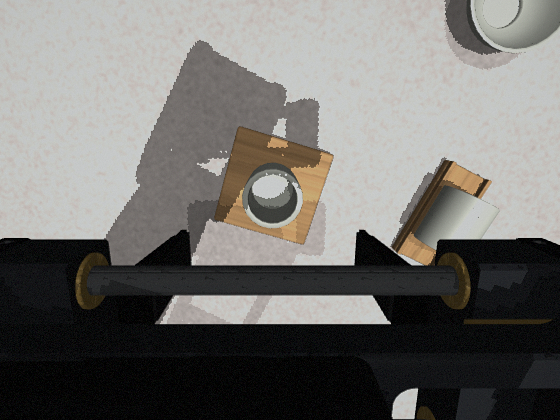

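The rim centre on the board is at (0.5084, −0.0434), within 0.5 mm of the prediction, so the pot stands in the middle of the board. Before the turn-over I'll fit a kinematic model to the logged joints, to choose a reachable wrist configuration.

```bash
cat > kin.py <<'E'
import numpy as np,json
from scipy.spatial.transform import Rotation as Ro
rz=lambda a:Ro.from_euler('z',a).as_matrix(); ry=lambda a:Ro.from_euler('y',a).as_matrix()
T6=np.array([[0,-1,0],[0,0,-1],[1,0,0]]).T  # cols: X=z',Y=-x',Z=-y' in flange
T6=np.c_[[0,0,1],[-1,0,0],[0,-1,0]]
def frames(q):
    R1=rz(q[0]);R2=R1@ry(q[1]);R3=R2@ry(q[2]);R4=R3@rz(q[3]);R5=R4@ry(q[4]);R6=R5@rz(q[5])
    return R1,R2,R3,R6
def rows(q):
    R1,R2,R3,R6=frames(q)
    # unknown: a1,b,d1, L2, e3,L3, d6
    return np.c_[R1,R2[:,2],R3[:,0],R3[:,2],R6[:,2]]
def fit():
    L=[json.loads(l) for l in open("log.jsonl")]
    A=np.vstack([rows(l["joints"]) for l in L]);b=np.hstack([l["tool_pos"] for l in L])
    x,_,rk,sv=np.linalg.lstsq(A,b,rcond=1e-3)
    return x,A@x-b,rk,sv,L
def fk(q,x): return rows(q)@x, frames(q)[3]@T6
E
python3 - <<'E'
from kin import *
x,r,rk,sv,L=fit()
print(x.round(4),rk,sv.round(3),np.abs(r).max())
for l in L[:3]+L[-1:]:
    q=l["orientation"];R=Ro.from_quat([q[1],q[2],q[3],q[0]]).as_matrix()
    print(np.abs(frames(l["joints"])[3]@T6-R).max().round(4))
print(r.reshape(-1,3).round(4))
E
```

```text
[ 2.000e-04  5.360e-02 -3.270e-02  4.532e-01  4.380e-02  6.136e-01
  3.550e-02] 6 [6.606e+00 4.683e+00 3.317e+00 5.050e-01 3.620e-01 2.180e-01 3.000e-03] 0.0005160822578943458
0.0
0.0
0.0
0.0
[[-0.     -0.     -0.    ]
 [-0.0001  0.0001 -0.    ]
 [ 0.0004 -0.0001  0.    ]
 [-0.0004 -0.0003  0.    ]
 [ 0.0005  0.0003 -0.    ]
 [ 0.0003 -0.0001 -0.    ]
 [ 0.0002 -0.     -0.    ]
 [-0.0001  0.      0.    ]
 [-0.      0.      0.    ]
 [-0.      0.      0.    ]
 [-0.0005  0.0001  0.    ]]
```

>>> arm_command --motion '[{"slide":[0,0.1,0.02],"twist":[0,0.08,0.08],"jaw":100},{"slide":[0,0.2,0.04],"twist":[0,0.16,0.16],"jaw":100},{"slide":[0,0.3,0.06],"twist":[0,0.24,0.24],"jaw":100},{"slide":[0,0.4,0.08],"twist":[0,0.32,0.32],"jaw":100},{"slide":[0,0.5,0.1],"twist":[0,0.4,0.4],"jaw":100},{"slide":[0,0.6,0.11],"twist":[0,0.48,0.48],"jaw":100},{"slide":[0,0.71,0.12],"twist":[0,0.5,0.5],"jaw":100},{"slide":[0,0.71,0.12],"twist":[0,0.5,0.5],"jaw":100}]'

```text
clock: 11.25
tool_pos: [0.5342, -0.2591, 0.2198]
orientation: [0.214, 0.828, -0.015, -0.518]
wrist_force: [-1.0, 0.5, 0.3]
opening: 1.002
```

```bash
python3 - <<'E'
from h import *
import kin
log()
x,r,rk,sv,L=kin.fit()
print(x.round(4),rk,sv.round(3),np.abs(r).max())
print(r.reshape(-1,3)[-2:].round(4))
R=axes();print(np.abs(kin.frames(L[-1]["joints"])[3]@kin.T6-R).max())
cam("wrist","w5.png");np.save("kx.npy",x)
E
```

```text
t 11.25 p [ 0.5342 -0.2591  0.2198] j [-0.56  -0.337  2.139  0.05   0.79   0.692] F [-1.02  0.51  0.31] M [ 0.15  0.28 -0.03] op 1.002
axes XYZ rows [[0.462, -0.247, -0.852], [0.198, -0.908, 0.371], [-0.865, -0.339, -0.37]]
[-0.      0.0536  0.2232  0.4524  0.0424  0.6131  0.2922] 7 [6.893 4.889 3.464 0.52  0.385 0.357 0.212] 4.440892098500626e-16
[[ 0. -0.  0.]
 [-0. -0. -0.]]
3.3306690738754696e-16
```

View pics/w5.png

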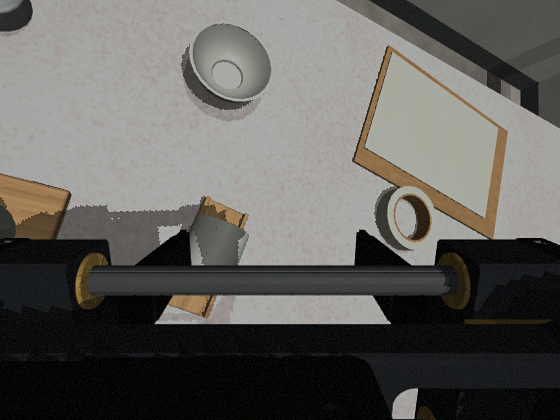

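The fit is now exact (residual at machine precision): d1 0.223, offset 0.0536, L2 0.452, L3 0.613 with a 0.042 elbow offset, tool 0.292. Next I'll do the IK for the pick and for the mouth-down place over tilt and heading.

```bash
cat >> kin.py <<'E'
from scipy.optimize import least_squares
lo=np.array([-2.61,-1.02,.03,-1.35,.32,-2.91]);hi=np.array([2.61,2.33,2.71,4.49,2.68,2.91])
X=None
def ik(p,R,seed,x):
    def f(q):
        a,b=fk(q,x); return np.r_[a-p,0.3*Ro.from_matrix(b.T@R).as_rotvec()]
    s=least_squares(f,np.clip(seed,lo+.01,hi-.01),bounds=(lo,hi),xtol=1e-12,ftol=1e-12,max_nfev=80)
    return s.x,np.linalg.norm(s.fun)
def ikall(p,R,x,n=14,seed=0):
    g=np.random.default_rng(seed);o=[]
    for _ in range(n):
        s=np.array([np.arctan2(p[1],p[0])+g.uniform(-.6,.6),g.uniform(-.8,1),g.uniform(1,2.4),g.uniform(-1.3,4.4),g.uniform(.4,2.5),g.uniform(-2.8,2.8)])
        q,e=ik(p,R,s,x)
        if e<1e-4 and not any(np.abs(q-k).max()<.02 for k in o): o.append(q)
    return o
E
cat > plan.py <<'E'
from kin import *
x=np.load("kx.npy");th=np.radians(-8.2)
a0=np.array([np.cos(th),np.sin(th),0])
P0=np.array([.536,-.258,.043])-.004*a0   # grasp point
def pickR(b,sg):
    d=np.sin(b)*a0+np.cos(b)*np.array([0,0,-1.]);Y=sg*np.array([-a0[1],a0[0],0]);
    return np.c_[d,Y,np.cross(d,Y)]
def placeR(b,sg,psi,Rp):
    # rotate pot: a0->-z, with free yaw
    a=np.array([0,0,-1.]);h=np.array([np.cos(psi),np.sin(psi),0]);d=np.cos(b)*h+np.sin(b)*a
    # pot axis in tool coords is Rp.T@a0 ; need R@that=a, R[:,0]=d
    c=Rp.T@a0;  # in tool xz plane
    # Z_tool = (a - c0*d)/c2
    Z=(a-c[0]*d)/c[2];return np.c_[d,np.cross(Z,d),Z]
if __name__=="__main__":
    F=np.array([.5084,-.0434,.086+.039])
    for b in np.radians([0,20,30]):
        for sg in (1,-1):
            Rp=pickR(b,sg); tp=P0+.019*Rp[:,0]
            A=ikall(tp,Rp,x,8)
            print("b",np.degrees(b).round(),"sg",sg,"pick",[q.round(2).tolist() for q in A])
            for psi in np.radians([-120,-90,-60,-30,0,30,60,90,120]):
                Rf=placeR(b,sg,psi,Rp);assert abs(np.linalg.det(Rf)-1)<1e-9
                for q in ikall(F+.019*Rf[:,0],Rf,x,8):
                    m=np.minimum(q-lo,hi-q).min()
                    if m>.12: print("   psi",np.degrees(psi).round(),q.round(2).tolist(),"margin",m.round(2),"dq",[np.abs(q-k).max().round(2) for k in A])
E
time python3 plan.py
```

```text
b 0.0 sg 1 pick [[-0.54, 0.19, 1.92, -0.0, 1.03, -1.97]]
   psi -120.0 [0.21, 0.63, 1.72, -1.0, 2.07, -2.21] margin 0.35 dq [np.float64(1.03)]
   psi 30.0 [-0.75, 0.1, 2.51, 1.83, 1.42, -1.05] margin 0.2 dq [np.float64(1.83)]
   psi 60.0 [-0.76, 0.33, 2.2, 1.38, 1.71, -0.97] margin 0.51 dq [np.float64(1.38)]
   psi 90.0 [-0.65, 0.52, 1.9, 1.05, 1.98, -0.96] margin 0.7 dq [np.float64(1.05)]
   psi 120.0 [-0.49, 0.68, 1.65, 0.74, 2.24, -1.06] margin 0.44 dq [np.float64(1.2)]
b 0.0 sg -1 pick [[-0.54, 0.19, 1.92, -0.0, 1.03, 1.17]]
   psi -120.0 [0.21, 0.63, 1.72, -1.0, 2.07, 0.93] margin 0.35 dq [np.float64(1.03)]
   psi 30.0 [-0.75, 0.1, 2.51, 1.83, 1.42, 2.09] margin 0.2 dq [np.float64(1.83)]
   psi 60.0 [-0.76, 0.33, 2.2, 1.38, 1.71, 2.17] margin 0.51 dq [np.float64(1.38)]
   psi 90.0 [-0.65, 0.52, 1.9, 1.05, 1.98, 2.18] margin 0.7 dq [np.float64(1.05)]
   psi 120.0 [-0.49, 0.68, 1.65, 0.74, 2.24, 2.09] margin 0.44 dq [np.float64(1.2)]
b 20.0 sg 1 pick [[-0.61, 0.03, 2.13, 0.25, 0.68, -2.21]]
   psi -120.0 [0.19, 0.46, 1.77, -0.83, 1.85, -2.24] margin 0.52 dq [np.float64(1.17)]
   p
[... 1448 characters left out ...]
oat64(1.63)]
   psi 120.0 [-0.46, 0.42, 1.74, 0.53, 1.9, -1.06] margin 0.78 dq [np.float64(1.41)]
b 30.0 sg -1 pick [[-0.66, -0.02, 2.22, 0.51, 0.53, 0.67]]
   psi -120.0 [0.17, 0.37, 1.8, -0.74, 1.74, 0.87] margin 0.61 dq [np.float64(1.25)]
   psi -90.0 [0.26, 0.18, 2.05, -1.0, 1.45, 0.69] margin 0.35 dq [np.float64(1.51)]
   psi 30.0 [-0.65, -0.3, 2.49, 1.32, 0.97, 2.7] margin 0.21 dq [np.float64(2.03)]
   psi 60.0 [-0.68, 0.01, 2.23, 1.06, 1.37, 2.48] margin 0.43 dq [np.float64(1.81)]
   psi 90.0 [-0.6, 0.25, 1.96, 0.8, 1.66, 2.3] margin 0.61 dq [np.float64(1.63)]
   psi 120.0 [-0.46, 0.42, 1.74, 0.53, 1.9, 2.08] margin 0.78 dq [np.float64(1.41)]
real	0m54.903s
user	0m54.112s
sys	0m0.292s
```

Tilt 20°, jaw sign −1 and final heading +90° (tool pointing +y) keep every joint at least 0.66 rad from its range end at the place pose. Now I'll compute the move to the pre-grasp.

```bash
cat >> h.py <<'E'
def cmdto(p,R,ref=None):
    "slide,twist units from ref pose (default: measured) to p,R"
    if ref is None: p0,R0=state()["tool_pos"],axes()
    else: p0,R0=ref
    return (R0.T@(np.array(p)-p0)/.3).round(3), (Ro.from_matrix(R0.T@R).as_rotvec()/np.radians(45)).round(3)
E
python3 - <<'E'
from h import *
from plan import *
b=np.radians(20);Rp=pickR(b,-1);tp=P0+.019*Rp[:,0]
print(Rp.T.round(3),tp)
print(cmdto(tp-.14*Rp[:,0],Rp), tp-.14*Rp[:,0])
q,e=ik(tp-.14*Rp[:,0],Rp,state()["joints"],x);print(q.round(2),e)
E
```

```text
[[ 0.339 -0.049 -0.94 ]
 [-0.143 -0.99  -0.   ]
 [-0.93   0.134 -0.342]] [ 0.53847284 -0.25835634  0.02514584]
(array([ 0.108, -0.126,  0.196]), array([ 0.596, -0.163, -0.276])) [ 0.49107956 -0.25152687  0.15670281]
[-0.66 -0.26  2.14  0.21  0.96  0.96] 3.737177245037826e-11
```

>>> arm_command --motion '[{"slide":[0.015,-0.018,0.028],"twist":[0.085,-0.023,-0.04],"jaw":100},{"slide":[0.03,-0.036,0.056],"twist":[0.17,-0.046,-0.08],"jaw":100},{"slide":[0.045,-0.054,0.084],"twist":[0.255,-0.07,-0.118],"jaw":100},{"slide":[0.06,-0.072,0.112],"twist":[0.34,-0.093,-0.157],"jaw":100},{"slide":[0.075,-0.09,0.14],"twist":[0.425,-0.116,-0.197],"jaw":100},{"slide":[0.09,-0.108,0.168],"twist":[0.51,-0.14,-0.236],"jaw":100},{"slide":[0.108,-0.126,0.196],"twist":[0.596,-0.163,-0.276],"jaw":100},{"slide":[0.108,-0.126,0.196],"twist":[0.596,-0.163,-0.276],"jaw":100}]'

```text
clock: 12.1
tool_pos: [0.4917, -0.25, 0.1569]
orientation: [-0.04, 0.817, -0.057, -0.572]
wrist_force: [0.4, 0.5, -0.2]
opening: 1.001
```

```bash
python3 - <<'E'
from h import *
from plan import *
log();d=cam("wrist","w6.png")
log()
# predicted mouth circle & base circle
n=np.array([-a0[1],a0[0],0]);zz=np.array([0,0,1.]);a=np.linspace(0,2*np.pi,60)
C=np.array([.536,-.258,.043])
for off in (.035,-.035):
    q=proj(d,C+off*a0+.031*(np.outer(np.cos(a),n)+np.outer(np.sin(a),zz)));print(off,q.min(0).round(1),q.max(0).round(1))
    for p in q.astype(int): cv2.circle(d["frame"],tuple(map(int,p)),1,(255,0,0),-1)
cv2.imwrite("pics/w6o.png",d["frame"][:,:,::-1])
E
```

```text
t 12.1 p [ 0.4917 -0.25    0.1569] j [-0.658 -0.257  2.141  0.208  0.962  0.959] F [ 0.4   0.46 -0.23] M [ 0.08  0.19 -0.03] op 1.001
axes XYZ rows [[0.338, -0.048, -0.94], [-0.14, -0.99, -0.0], [-0.931, 0.132, -0.342]]
t 12.15 p [ 0.4922 -0.2502  0.1579] j [-0.658 -0.258  2.14   0.208  0.961  0.959] F [-0.14 -0.21  0.5 ] M [0.05 0.19 0.03] op 0.998
axes XYZ rows [[0.34, -0.049, -0.939], [-0.139, -0.99, 0.002], [-0.93, 0.13, -0.343]]
0.035 [241.7 154. ] [306.1 170.3]
-0.035 [240.7 234.8] [306.8 236.3]
```

View pics/w6.png

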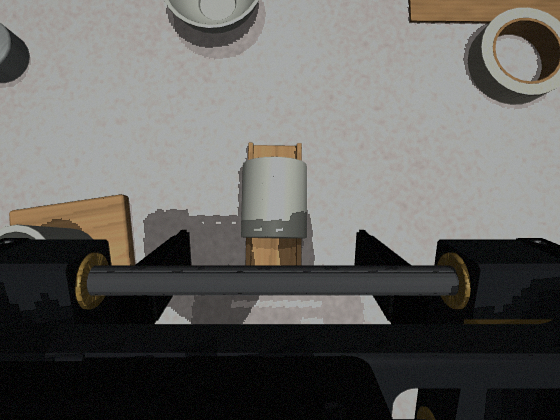

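View pics/w6o.png

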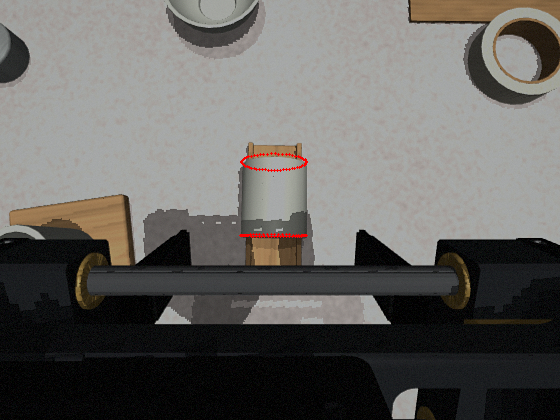

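The wrist view shows the lying pot at columns 241–307, rows 155–237, very close to the predicted rings. I'll zoom in to refine the position along the axis and the heading.

```bash
python3 - <<'E'
import cv2
im=cv2.imread("pics/w6.png")[140:250,225:325]
cv2.imwrite("pics/w6z.png",cv2.resize(im,None,fx=5.4,fy=5.4,interpolation=cv2.INTER_CUBIC))
im=cv2.imread("pics/w6o.png")[140:250,225:325]
E
```

```text
(no output)
```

View pics/w6z.png

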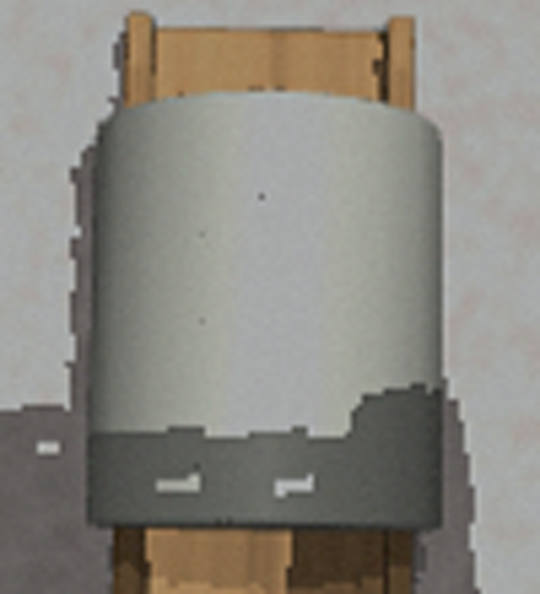

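The edges fit to within about 2 px: the pot is roughly 1–2 mm nearer its base side and the heading is right. I'll descend along the tool axis and grip.

>>> arm_command --motion '[{"slide":[0.08,0.005,0.006],"twist":[0,0,0],"jaw":100},{"slide":[0.17,0.005,0.006],"twist":[0,0,0],"jaw":100},{"slide":[0.26,0.005,0.006],"twist":[0,0,0],"jaw":100},{"slide":[0.33,0.005,0.006],"twist":[0,0,0],"jaw":100},{"slide":[0.39,0.005,0.006],"twist":[0,0,0],"jaw":100},{"slide":[0.43,0.005,0.006],"twist":[0,0,0],"jaw":100},{"slide":[0.455,0.005,0.006],"twist":[0,0,0],"jaw":100},{"slide":[0.467,0.005,0.006],"twist":[0,0,0],"jaw":100}]'

```text
clock: 12.95
tool_pos: [0.539, -0.2591, 0.0269]
orientation: [-0.039, 0.818, -0.058, -0.571]
wrist_force: [0.1, 0.5, 0.4]
opening: 1.0
```

```bash
python3 - <<'E'
from h import *
from plan import *
log();b=np.radians(20);Rp=pickR(b,-1)
print(cmdto((.5375,-.2582,.0251),Rp))
E
```

```text
t 12.95 p [ 0.539  -0.2591  0.0269] j [-0.615  0.027  2.129  0.25   0.683  0.925] F [0.12 0.52 0.44] M [0.05 0.25 0.01] op 1.0
axes XYZ rows [[0.342, -0.05, -0.938], [-0.139, -0.99, 0.002], [-0.929, 0.13, -0.345]]
(array([ 0.004, -0.002,  0.007]), array([ 0.005, -0.005, -0.001]))
```

>>> arm_command --motion '[{"slide":[0.004,0,0.007],"twist":[0,0,0],"jaw":90},{"slide":[0.004,0,0.007],"twist":[0,0,0],"jaw":80},{"slide":[0.004,0,0.007],"twist":[0,0,0],"jaw":73},{"slide":[0.004,0,0.007],"twist":[0,0,0],"jaw":68},{"slide":[0.004,0,0.007],"twist":[0,0,0],"jaw":64},{"slide":[0.004,0,0.007],"twist":[0,0,0],"jaw":55},{"slide":[0.004,0,0.007],"twist":[0,0,0],"jaw":50},{"slide":[0.004,0,0.007],"twist":[0,0,0],"jaw":50}]' --squeeze 45

```text
clock: 13.75
tool_pos: [0.5374, -0.2591, 0.0257]
orientation: [-0.039, 0.818, -0.058, -0.571]
wrist_force: [-1.4, 3.6, 4.4]
opening: 0.648
```

```bash
python3 - <<'E'
from h import *
from plan import *
log();b=np.radians(20);Rp=pickR(b,-1)
cam("wrist","w7.png");log()
E
```

```text
t 13.75 p [ 0.5374 -0.2591  0.0257] j [-0.617  0.026  2.133  0.252  0.681  0.922] F [-1.39  3.62  4.44] M [0.51 0.2  0.17] op 0.648
axes XYZ rows [[0.342, -0.05, -0.938], [-0.14, -0.99, 0.002], [-0.929, 0.131, -0.346]]
t 13.8 p [ 0.5373 -0.2591  0.0257] j [-0.617  0.026  2.133  0.252  0.681  0.922] F [-2.14  3.22  4.51] M [0.58 0.29 0.24] op 0.647
axes XYZ rows [[0.342, -0.05, -0.938], [-0.14, -0.99, 0.002], [-0.929, 0.131, -0.346]]
```

View pics/w7.png

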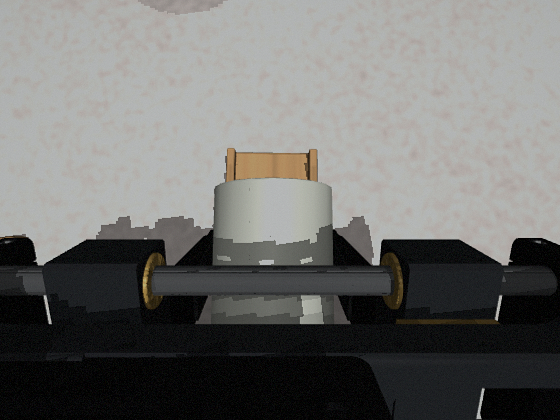

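The pot is held at an opening of 61.5 mm. In the wrist view its mouth edge is at about row 178, with the cradle end beyond. I'll compute the pot-in-tool geometry and the turn-over path.

```bash
cat > place.py <<'E'
from h import *
from plan import *
import json
L=[json.loads(l) for l in open("log.jsonl")]
g=[l for l in L if abs(l["clock"]-13.8)<.01][0]
q_=g["orientation"];Rg=Ro.from_quat([q_[1],q_[2],q_[3],q_[0]]).as_matrix();pg=np.array(g["tool_pos"])
a_t=Rg.T@a0                       # pot axis in tool
S_RIM=.0326                       # rim along a0 from TCP
rim_t=Rg.T@(np.array([0,0,.043-pg[2]])+S_RIM*a0); rim_t[1]=0
def Rplace(psi):
    h=np.array([np.cos(psi),np.sin(psi),0]);zz=np.array([0,0,-1.])
    # basis in tool: a_t, perpendicular part of tool X
    u=np.array([1,0,0])-a_t[0]*a_t;u/=np.linalg.norm(u)
    return np.c_[h,zz,np.cross(h,zz)]@np.c_[u,a_t,np.cross(u,a_t)].T
def tcp_for_rim(rim,R): return np.array(rim)-R@rim_t
E
python3 - <<'E'
from place import *
d=get_image("wrist");H=420;d["f"]=H/2/np.tan(np.radians(d["vertical_fov"])/2)
T=np.eye(4);T[:3,:3]=Rg;T[:3,3]=pg;M=np.linalg.inv(T@d["tool_from_camera"]);d["R"]=M[:3,:3];d["t"]=M[:3,3]
X=onz(d,(273,178),.074);print("mouth top pt",X.round(4),"along",(X-pg)@a0)
print("a_t",a_t.round(4),"rim_t",rim_t.round(4))
R=Rplace(np.pi/2);print(R.T.round(3),R@a_t)
Pf=tcp_for_rim((.5084,-.0434,.086),R);Pb=Pf+[0,0,.05];print("place tcp",Pf.round(4))
qg=np.array(g["joints"]);Pa=pg+[0,0,.14]
qa,e=ik(Pa,Rg,qg,x);print("lift",qa.round(3),e)
qb,e=ik(Pb,R,np.array([-.62,.3,1.94,.89,1.7,2.25]),x);print("pre",qb.round(3),e)
qf,e=ik(Pf,R,qb,x);print("fin",qf.round(3),e)
n=24
for i in range(n+1):
    q=qa+(qb-qa)*i/n;p,RR=fk(q,x)
    if i%4==0:
        # pot extreme heights: rim & base points
        r=p+RR@rim_t;b_=r-.07*(RR@a_t);print(i,p.round(3),"rim",r.round(3),"base",b_.round(3))
E
```

```text
mouth top pt [ 0.5683 -0.2639  0.074 ] along 0.0313485430140949
a_t [ 0.3457  0.0026 -0.9383] rim_t [-0.0049  0.     -0.0366]
[[ 0.     0.938 -0.346]
 [-1.    -0.001 -0.003]
 [-0.003  0.346  0.938]] [-3.66275630e-21 -1.15065105e-16 -1.00000000e+00]
place tcp [ 0.5083 -0.0261  0.1186]
lift [-0.617 -0.159  2.045  0.194  0.948  1.005] 1.1638719337213902e-12
pre [-0.624  0.255  1.937  0.903  1.818  2.316] 6.0862807791744135e-15
fin [-0.624  0.337  1.941  0.888  1.764  2.248] 2.1841687668260414e-09
0 [ 0.537 -0.259  0.166] rim [ 0.57  -0.264  0.183] base [ 0.5   -0.254  0.183]
4 [ 0.529 -0.212  0.136] rim [ 0.56  -0.228  0.148] base [ 0.495 -0.205  0.159]
8 [ 0.521 -0.164  0.12 ] rim [ 0.549 -0.188  0.123] base [ 0.492 -0.157  0.149]
12 [ 0.515 -0.118  0.118] rim [ 0.538 -0.146  0.109] base [ 0.493 -0.114  0.152]
16 [ 0.511 -0.078  0.126] rim [ 0.527 -0.106  0.107] base [ 0.496 -0.08   0.164]
20 [ 0.509 -0.047  0.144] rim [ 0.517 -0.07   0.117] base [ 0.501 -0.056  0.184]
24 [ 0.508 -0.026  0.169] rim [ 0.508 -0.043  0.136] base [ 0.508 -0.043  0.206]
```

```bash
sed -i 's/^S_RIM=.*/S_RIM=.032/' place.py; python3 - <<'E'
from place import *
R=Rplace(np.pi/2);Pf=tcp_for_rim((.5084,-.0434,.086),R)
qg=np.array(g["joints"]);Pa=pg+[0,0,.2]
qa,e=ik(Pa,Rg,qg,x);print("lift",qa.round(3),e)
Pb=Pf+[0,-.02,.12]
qb,e=ik(Pb,R,np.array([-.62,.3,1.94,.89,1.7,2.25]),x);print("pre",qb.round(3),e)
print("lift cmd",(Rg.T@np.array([0,0,.2])/.3).round(3), "max joint range",np.abs(qb-qa).max())
n=22
for i in range(0,n+1,2):
    q=qa+(qb-qa)*i/n;p,RR=fk(q,x)
    r=p+RR@rim_t;b_=r-.07*(RR@a_t);print(i,p.round(3),"rim",r.round(3),"base",b_.round(3),"rot",np.degrees(np.linalg.norm(Ro.from_matrix(Rg.T@RR).as_rotvec())).round(1))
np.save("qb.npy",qb)
E
```

```text
lift [-0.617 -0.208  1.983  0.181  1.056  1.03 ] 5.18279958462958e-10
pre [-0.652  0.177  1.891  0.914  1.913  2.404] 2.5428955417321426e-12
lift cmd [-0.626  0.001 -0.23 ] max joint range 1.3745314333728818
0 [ 0.537 -0.259  0.226] rim [ 0.569 -0.264  0.243] base [ 0.5   -0.254  0.243] rot 0.0
2 [ 0.533 -0.235  0.209] rim [ 0.565 -0.246  0.224] base [ 0.497 -0.228  0.229] rot 11.5
4 [ 0.529 -0.21   0.196] rim [ 0.56  -0.227  0.207] base [ 0.496 -0.202  0.219] rot 22.9
6 [ 0.526 -0.185  0.188] rim [ 0.555 -0.206  0.194] base [ 0.495 -0.177  0.214] rot 34.2
8 [ 0.523 -0.161  0.183] rim [ 0.549 -0.185  0.184] base [ 0.494 -0.154  0.213] rot 45.3
10 [ 0.52  -0.138  0.182] rim [ 0.544 -0.164  0.177] base [ 0.495 -0.132  0.215] rot 56.1
12 [ 0.517 -0.116  0.185] rim [ 0.538 -0.144  0.174] base [ 0.496 -0.113  0.221] rot 66.8
14 [ 0.515 -0.096  0.191] rim [ 0.532 -0.124  0.174] base [ 0.498 -0.096  0.229] rot 77.2
16 [ 0.513 -0.079  0.199] rim [ 0.526 -0.105  0.178] base [ 0.5   -0.083  0.239] rot 87.3
18 [ 0.511 -0.065  0.211] rim [ 0.52  -0.089  0.185] base [ 0.503 -0.073  0.251] rot 97.0
20 [ 0.51  -0.054  0.224] rim [ 0.514 -0.075  0.194] base [ 0.506 -0.067  0.263] rot 106.4
22 [ 0.508 -0.046  0.238] rim [ 0.508 -0.063  0.206] base [ 0.508 -0.063  0.276] rot 115.4
```

>>> arm_command --motion '[{"slide":[-0.03,0,-0.011],"twist":[0,0,0],"jaw":50},{"slide":[-0.08,0,-0.03],"twist":[0,0,0],"jaw":50},{"slide":[-0.16,0,-0.059],"twist":[0,0,0],"jaw":50},{"slide":[-0.26,0.001,-0.096],"twist":[0,0,0],"jaw":50},{"slide":[-0.36,0.001,-0.133],"twist":[0,0,0],"jaw":50},{"slide":[-0.46,0.001,-0.17],"twist":[0,0,0],"jaw":50},{"slide":[-0.55,0.001,-0.203],"twist":[0,0,0],"jaw":50},{"slide":[-0.62,0.001,-0.23],"twist":[0,0,0],"jaw":50}]'

```text
clock: 14.65
tool_pos: [0.5374, -0.2595, 0.2255]
orientation: [-0.039, 0.818, -0.059, -0.57]
wrist_force: [0.4, -0.2, -2.5]
opening: 0.65
```

```bash
python3 - <<'E'
from place import *
log();cam("scene","s8.png")
E
```

```text
t 14.65 p [ 0.5374 -0.2595  0.2255] j [-0.617 -0.208  1.984  0.18   1.054  1.03 ] F [ 0.35 -0.22 -2.51] M [0.13 0.37 0.03] op 0.65
axes XYZ rows [[0.342, -0.052, -0.938], [-0.141, -0.99, 0.004], [-0.929, 0.131, -0.346]]
```

View pics/s8.png

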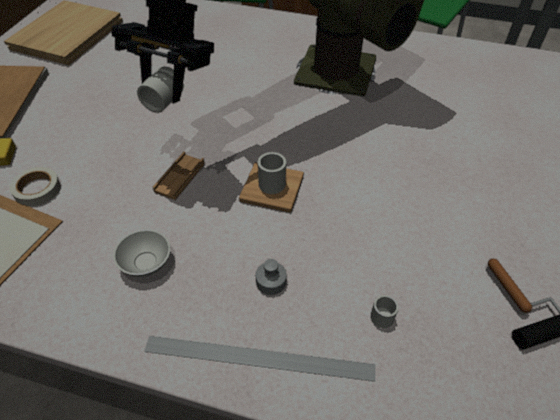

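The scene view shows the pot held clear at (155,92), the cradle empty, and the first pot centred on the board at (272,175). I'll generate the turn-over in three calls.

```bash
python3 - <<'E'
from place import *
q0=state()["joints"];qb=np.load("qb.npy");n=24
for c in range(3):
    p0,R0=fk(q0+(qb-q0)*(8*c)/n,x)
    print("call",c)
    for i in (2,4,6,8):
        p,R=fk(q0+(qb-q0)*(8*c+i)/n,x);s,t=cmdto(p,R,(p0,R0));print(s.round(2).tolist(),t.round(2).tolist())
E
```

```text
call 0
[0.04, -0.07, 0.04] [0.19, -0.08, -0.11]
[0.07, -0.14, 0.08] [0.38, -0.17, -0.22]
[0.09, -0.22, 0.11] [0.56, -0.27, -0.32]
[0.1, -0.29, 0.13] [0.74, -0.38, -0.42]
call 1
[0.03, -0.04, 0.05] [0.18, -0.12, -0.08]
[0.05, -0.09, 0.1] [0.35, -0.24, -0.14]
[0.06, -0.14, 0.15] [0.52, -0.37, -0.2]
[0.06, -0.18, 0.19] [0.68, -0.51, -0.24]
call 2
[0.02, -0.02, 0.05] [0.16, -0.14, -0.03]
[0.02, -0.04, 0.1] [0.32, -0.28, -0.04]
[0.02, -0.06, 0.15] [0.47, -0.42, -0.04]
[0.0, -0.08, 0.2] [0.61, -0.56, -0.02]
```

>>> arm_command --motion '[{"slide":[0.02,-0.035,0.02],"twist":[0.095,-0.04,-0.055],"jaw":50},{"slide":[0.04,-0.07,0.04],"twist":[0.19,-0.08,-0.11],"jaw":50},{"slide":[0.055,-0.105,0.06],"twist":[0.285,-0.125,-0.165],"jaw":50},{"slide":[0.07,-0.14,0.08],"twist":[0.38,-0.17,-0.22],"jaw":50},{"slide":[0.08,-0.18,0.095],"twist":[0.47,-0.22,-0.27],"jaw":50},{"slide":[0.09,-0.22,0.11],"twist":[0.56,-0.27,-0.32],"jaw":50},{"slide":[0.095,-0.255,0.12],"twist":[0.65,-0.325,-0.37],"jaw":50},{"slide":[0.1,-0.29,0.13],"twist":[0.74,-0.38,-0.42],"jaw":50}]'

```text
clock: 15.5
tool_pos: [0.5232, -0.1691, 0.1803]
orientation: [-0.371, 0.677, -0.08, -0.63]
wrist_force: [-0.5, -0.3, -2.5]
opening: 0.653
```

>>> arm_command --motion '[{"slide":[0.015,-0.02,0.025],"twist":[0.09,-0.06,-0.04],"jaw":50},{"slide":[0.03,-0.04,0.05],"twist":[0.18,-0.12,-0.08],"jaw":50},{"slide":[0.04,-0.065,0.075],"twist":[0.265,-0.18,-0.11],"jaw":50},{"slide":[0.05,-0.09,0.1],"twist":[0.35,-0.24,-0.14],"jaw":50},{"slide":[0.055,-0.115,0.125],"twist":[0.435,-0.305,-0.17],"jaw":50},{"slide":[0.06,-0.14,0.15],"twist":[0.52,-0.37,-0.2],"jaw":50},{"slide":[0.06,-0.16,0.17],"twist":[0.6,-0.44,-0.22],"jaw":50},{"slide":[0.06,-0.18,0.19],"twist":[0.68,-0.51,-0.24],"jaw":50}]'

```text
clock: 16.3
tool_pos: [0.5124, -0.0901, 0.1895]
orientation: [0.6, -0.424, 0.105, 0.671]
wrist_force: [-0.3, 0.9, -2.3]
opening: 0.649
```

```bash
python3 - <<'E'
from place import *
log();q=state()["joints"];qb=np.load("qb.npy");R=Rplace(np.pi/2);Pf=tcp_for_rim((.5084,-.0434,.086),R)
print(cmdto(Pf+[0,0,.12],R))
E
```

```text
t 16.3 p [ 0.5124 -0.0901  0.1895] j [-0.642  0.056  1.923  0.67   1.63   1.949] F [-0.26  0.92 -2.32] M [-0.64  0.08  0.01] op 0.649
axes XYZ rows [[0.079, 0.715, -0.694], [-0.893, -0.259, -0.368], [-0.443, 0.649, 0.619]]
(array([ 0.039, -0.102,  0.244]), array([ 0.594, -0.545, -0.026]))
```

>>> arm_command --motion '[{"slide":[0.015,-0.01,0.035],"twist":[0.085,-0.075,-0.015],"jaw":50},{"slide":[0.025,-0.022,0.07],"twist":[0.17,-0.15,-0.025],"jaw":50},{"slide":[0.03,-0.035,0.105],"twist":[0.255,-0.225,-0.03],"jaw":50},{"slide":[0.035,-0.048,0.14],"twist":[0.34,-0.3,-0.035],"jaw":50},{"slide":[0.038,-0.062,0.17],"twist":[0.42,-0.38,-0.035],"jaw":50},{"slide":[0.039,-0.076,0.2],"twist":[0.5,-0.455,-0.03],"jaw":50},{"slide":[0.039,-0.09,0.225],"twist":[0.57,-0.52,-0.027],"jaw":50},{"slide":[0.039,-0.102,0.244],"twist":[0.594,-0.545,-0.026],"jaw":50}]'

```text
clock: 17.1
tool_pos: [0.508, -0.0262, 0.2373]
orientation: [0.696, -0.125, 0.123, 0.697]
wrist_force: [-0.1, -0.2, -3.4]
opening: 0.646
```

```bash
python3 - <<'E'
from place import *
log();R=Rplace(np.pi/2);Pf=tcp_for_rim((.5084,-.0434,.086),R)
print(Pf,cmdto(Pf+[0,0,.12],R))
d=cam("wrist","w9.png");s=cam("scene","s9.png");t=cam("top","t9.png");log()
a=cv2.resize(cv2.convertScaleAbs(s["frame"][80:220,180:350,::-1],alpha=1.5),None,fx=4,fy=4,interpolation=cv2.INTER_CUBIC)
cv2.imwrite("pics/s9z.png",a)
E
```

```text
t 17.1 p [ 0.508  -0.0262  0.2373] j [-0.625  0.157  1.915  0.93   1.892  2.415] F [-0.05 -0.18 -3.37] M [-0.89 -0.03  0.04] op 0.646
axes XYZ rows [[-0.001, 0.938, -0.346], [-1.0, -0.002, -0.002], [-0.003, 0.346, 0.938]]
[ 0.50830074 -0.02611632  0.1179997 ] (array([-0.001, -0.001,  0.002]), array([-0.   , -0.   , -0.001]))
t 17.25 p [ 0.5084 -0.0263  0.2386] j [-0.624  0.155  1.914  0.93   1.892  2.413] F [-0.    0.29 -1.93] M [-0.85 -0.09  0.02] op 0.651
axes XYZ rows [[-0.001, 0.938, -0.348], [-1.0, -0.003, -0.007], [-0.007, 0.348, 0.938]]
```

View pics/w9.png

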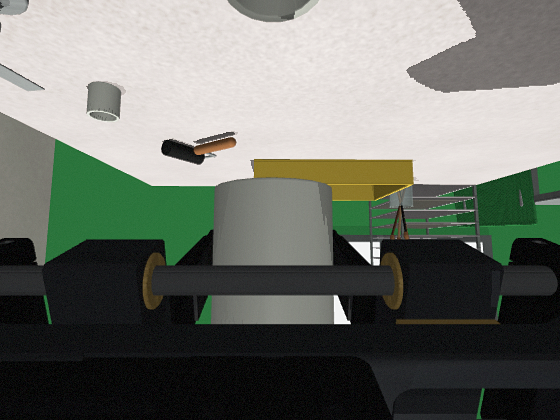

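View pics/s9z.png

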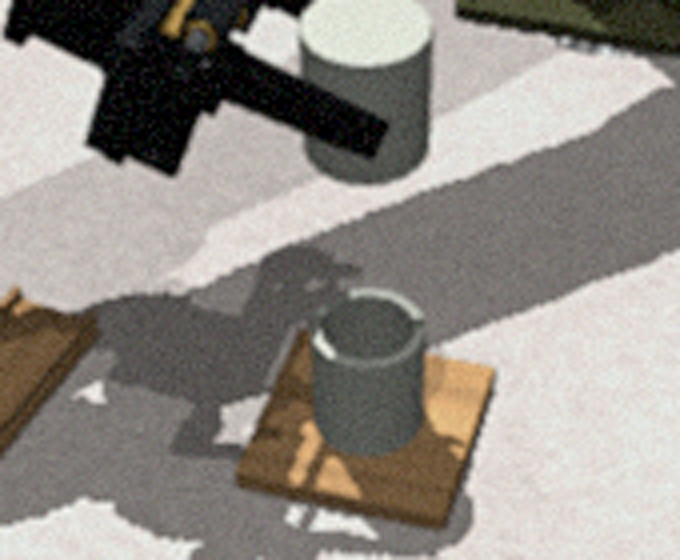

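View pics/t9.png

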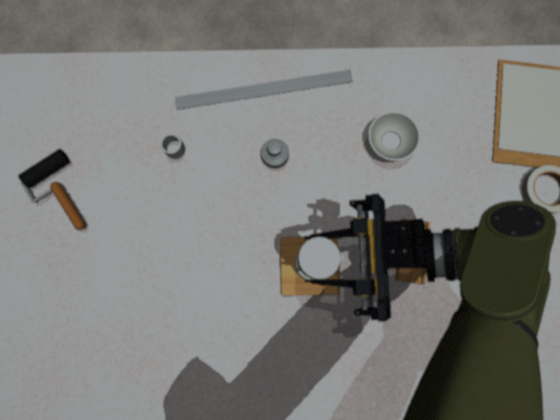

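The pot hangs mouth-down above the first: its base disc is at (320,258) in the top view, and its sides look vertical in the scene crop. I'll check the axis position with both views.

```bash
python3 - <<'E'
from place import *
t=cam("top");s=cam("scene");st=state();p=st["tool_pos"];R=axes()
rim=p+R@rim_t;base=rim-.07*(R@a_t);print("pred rim",rim.round(4),"base",base.round(4))
c=[]
for n,d,(x0,y0,w,h),th in (("top",t,(285,225,70,70),None),("scene",s,(250,70,44,34),None)):
    gsub=cv2.cvtColor(d["frame"],cv2.COLOR_RGB2GRAY)[y0:y0+h,x0:x0+w]
    print(n,"max",gsub.max(),"pred base px",proj(d,base).round(1),"pred rim px",proj(d,rim).round(1))
    for th in (130,150,170):
        cs,_=cv2.findContours((gsub>th).astype(np.uint8),cv2.RETR_EXTERNAL,cv2.CHAIN_APPROX_NONE)
        cs=[k for k in cs if len(k)>20]
        for k in cs:
            e=cv2.fitEllipse(cv2.convexHull(k));print(th,cv2.contourArea(k),(np.array(e[0])+[x0,y0]).round(1),np.round(e[1],1),onz(d,np.array(e[0])+[x0,y0],base[2]).round(4))
im=np.hstack([cv2.resize(cv2.convertScaleAbs(t["frame"][225:295,285:355,::-1],alpha=1.4),None,fx=5.5,fy=5.5,interpolation=cv2.INTER_CUBIC),cv2.resize(cv2.convertScaleAbs(s["frame"][65:135,240:310,::-1],alpha=1.4),None,fx=5.5,fy=5.5,interpolation=cv2.INTER_CUBIC)])
cv2.imwrite("pics/c10.png",im)
E
```

```text
pred rim [ 0.5088 -0.0438  0.2071] base [ 0.5084 -0.0437  0.2771]
top max 158 pred base px [[319.1 257.1]] pred rim px [[315.9 259.3]]
130 38.0 [288.9 271.3] [ 6.4 11.6] [0.4883 0.0013 0.2771]
130 1317.0 [323.  257.8] [39. 50.] [ 0.5073 -0.0493  0.2771]
130 34.5 [305.3 232.4] [ 4.5 14.8] [ 0.5453 -0.024   0.2771]
150 1109.5 [319.3 257.6] [37.8 38.7] [ 0.5078 -0.0439  0.2771]
150 7.0 [305.4 232.5] [ 2.1 12.6] [ 0.5451 -0.0242  0.2771]
scene max 158 pred base px [[270.2  85.2]] pred rim px [[270.3 115.9]]
130 688.0 [270.8  79.7] [32.8 49.7] [ 0.4912 -0.0477  0.2771]
150 7.5 [279.6  87.2] [10.2 14. ] [ 0.5095 -0.0255  0.2771]Traceback (most recent call last):
  File "<stdin>", line 12, in <module>
cv2.error: OpenCV(4.12.0) /io/opencv/modules/imgproc/src/shapedescr.cpp:361: error: (-201:Incorrect size of input array) There should be at least 5 points to fit the ellipse in function 'fitEllipseNoDirect'
```

The top-view disc centre (319.3, 257.6) agrees with the prediction (319.1, 257.1), so the axis is within about 1 mm. I'll lower to roughly 5 mm above the rim.

>>> arm_command --motion '[{"slide":[0.015,0,-0.041],"twist":[0,0,0],"jaw":50},{"slide":[0.037,0,-0.1],"twist":[0,0,0],"jaw":50},{"slide":[0.06,0,-0.163],"twist":[0,0,0],"jaw":50},{"slide":[0.083,0,-0.225],"twist":[0,0,0],"jaw":50},{"slide":[0.103,0,-0.279],"twist":[0,0,0],"jaw":50},{"slide":[0.12,0,-0.325],"twist":[0,0,0],"jaw":50},{"slide":[0.129,0,-0.35],"twist":[0,0,0],"jaw":50},{"slide":[0.133,0,-0.36],"twist":[0,0,0],"jaw":50}]'

```text
clock: 18.15
tool_pos: [0.5089, -0.0261, 0.123]
orientation: [0.695, -0.126, 0.122, 0.697]
wrist_force: [-0.2, -0.1, -2.2]
opening: 0.647
```

```bash
python3 - <<'E'
from place import *
log();p=state()["tool_pos"];R=axes();rim=p+R@rim_t;print("rim",rim.round(4),"tilt",np.degrees(np.arccos(min(1,-(R@a_t)[2]))).round(2))
Rf=Rplace(np.pi/2);print(cmdto(tcp_for_rim((.5084,-.0434,.09),Rf),Rf))
s=cam("scene","s11.png")
cv2.imwrite("pics/s11z.png",cv2.resize(cv2.convertScaleAbs(s["frame"][110:220,210:340,::-1],alpha=1.5),None,fx=5,fy=5,interpolation=cv2.INTER_CUBIC))
cam("top","t11.png")
log()
E
```

```text
t 18.15 p [ 0.5089 -0.0261  0.123 ] j [-0.624  0.331  1.939  0.889  1.77   2.251] F [-0.16 -0.05 -2.2 ] M [-0.85 -0.03 -0.05] op 0.647
axes XYZ rows [[-0.001, 0.938, -0.345], [-1.0, -0.003, -0.005], [-0.006, 0.345, 0.938]]
rim [ 0.5092 -0.0434  0.091 ] tilt 0.15
(array([ 0.001,  0.002, -0.003]), array([ 0.004,  0.001, -0.002]))
t 18.25 p [ 0.5093 -0.0263  0.124 ] j [-0.624  0.329  1.939  0.889  1.77   2.251] F [ 0.26  0.66 -2.82] M [-0.86 -0.05  0.01] op 0.646
axes XYZ rows [[-0.001, 0.938, -0.346], [-1.0, -0.003, -0.006], [-0.007, 0.346, 0.938]]
```

View pics/s11z.png

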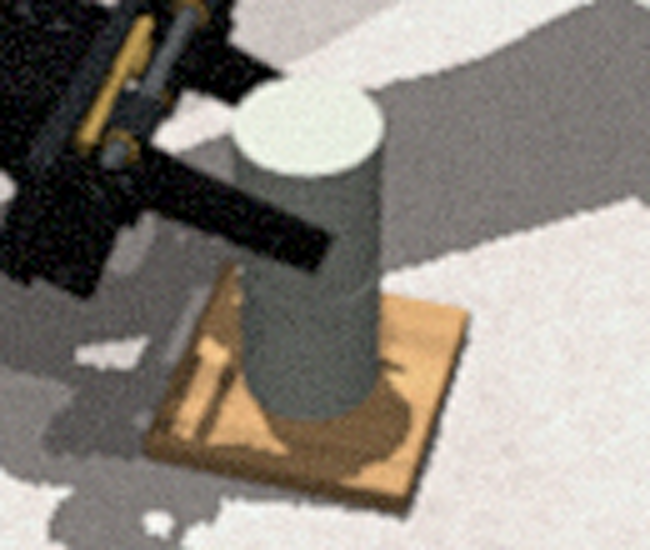

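The scene crop shows the pots coaxial with the seam just open. I'll close the last few millimetres slowly, with a small sideways correction.

>>> arm_command --motion '[{"slide":[0.0006,0.0015,-0.0016],"twist":[0.004,0,0],"jaw":50},{"slide":[0.0012,0.0025,-0.0031],"twist":[0.006,0,0],"jaw":50},{"slide":[0.0018,0.0025,-0.0047],"twist":[0.006,0,0],"jaw":50},{"slide":[0.0023,0.0025,-0.0063],"twist":[0.006,0,0],"jaw":50},{"slide":[0.0029,0.0025,-0.0078],"twist":[0.006,0,0],"jaw":50},{"slide":[0.0035,0.0025,-0.0094],"twist":[0.006,0,0],"jaw":50},{"slide":[0.004,0.0025,-0.011],"twist":[0.006,0,0],"jaw":50},{"slide":[0.004,0.0025,-0.011],"twist":[0.006,0,0],"jaw":50}]'

```text
clock: 19.05
tool_pos: [0.5084, -0.0263, 0.1205]
orientation: [0.696, -0.125, 0.124, 0.697]
wrist_force: [-0.4, -0.3, -1.6]
opening: 0.649
```

```bash
python3 - <<'E'
from place import *
log();p=state()["tool_pos"];R=axes();rim=p+R@rim_t;print("rim",rim.round(4),"axis",(R@a_t).round(4))
E
```

```text
t 19.05 p [ 0.5084 -0.0263  0.1205] j [-0.624  0.334  1.941  0.888  1.767  2.251] F [-0.44 -0.27 -1.58] M [-0.88 -0.08  0.02] op 0.649
axes XYZ rows [[-0.001, 0.938, -0.346], [-1.0, -0.002, -0.002], [-0.002, 0.346, 0.938]]
rim [ 0.5085 -0.0436  0.0885] axis [-7.e-04 -5.e-04 -1.e+00]
```

>>> arm_command --motion '[{"slide":[0.0003,0,-0.0008],"twist":[0,0,0],"jaw":50},{"slide":[0.0006,0,-0.0016],"twist":[0,0,0],"jaw":50},{"slide":[0.0009,0,-0.0024],"twist":[0,0,0],"jaw":50},{"slide":[0.0012,0,-0.0032],"twist":[0,0,0],"jaw":50},{"slide":[0.0014,0,-0.0039],"twist":[0,0,0],"jaw":50},{"slide":[0.0016,0,-0.0044],"twist":[0,0,0],"jaw":50},{"slide":[0.0017,0,-0.0047],"twist":[0,0,0],"jaw":50},{"slide":[0.0017,0,-0.0047],"twist":[0,0,0],"jaw":50}]'

```text
clock: 19.85
tool_pos: [0.5085, -0.0263, 0.1191]
orientation: [0.696, -0.125, 0.124, 0.696]
wrist_force: [-0.0, 0.7, -2.8]
opening: 0.651
```

```bash
python3 - <<'E'
from place import *
log();p=state()["tool_pos"];R=axes();rim=p+R@rim_t;print("rim",rim.round(4),"axis",(R@a_t).round(4))
E
```

```text
t 19.85 p [ 0.5085 -0.0263  0.1191] j [-0.624  0.336  1.94   0.887  1.765  2.249] F [-0.    0.68 -2.77] M [-0.89 -0.06 -0.02] op 0.651
axes XYZ rows [[-0.001, 0.938, -0.346], [-1.0, -0.002, -0.002], [-0.002, 0.346, 0.938]]
rim [ 0.5086 -0.0436  0.0871] axis [-5.e-04 -6.e-04 -1.e+00]
```

No contact yet. Continuing by 1.5 mm.

>>> arm_command --motion '[{"slide":[0.0003,0,-0.0008],"twist":[0,0,0],"jaw":50},{"slide":[0.0006,0,-0.0016],"twist":[0,0,0],"jaw":50},{"slide":[0.0009,0,-0.0024],"twist":[0,0,0],"jaw":50},{"slide":[0.0012,0,-0.0032],"twist":[0,0,0],"jaw":50},{"slide":[0.0014,0,-0.0039],"twist":[0,0,0],"jaw":50},{"slide":[0.0016,0,-0.0044],"twist":[0,0,0],"jaw":50},{"slide":[0.0017,0,-0.0047],"twist":[0,0,0],"jaw":50},{"slide":[0.0017,0,-0.0047],"twist":[0,0,0],"jaw":50}]'

```text
clock: 20.65
tool_pos: [0.5085, -0.0263, 0.1181]
orientation: [0.696, -0.125, 0.123, 0.697]
wrist_force: [-0.4, -0.2, 0.6]
opening: 0.643
```

```bash
python3 - <<'E'
from place import *
log();p=state()["tool_pos"];R=axes();rim=p+R@rim_t;print("rim",rim.round(4),"axis",(R@a_t).round(4))
E
```

```text
t 20.65 p [ 0.5085 -0.0263  0.1181] j [-0.624  0.339  1.94   0.887  1.765  2.247] F [-0.41 -0.18  0.63] M [-0.35 -0.08  0.16] op 0.643
axes XYZ rows [[-0.001, 0.938, -0.346], [-1.0, -0.002, -0.003], [-0.003, 0.346, 0.938]]
rim [ 0.5086 -0.0436  0.0861] axis [-0.e+00  1.e-04 -1.e+00]
```

Contact came at about 3 N, with the rim height exactly as predicted (0.086). I'll press on by about 0.8 mm.

>>> arm_command --motion '[{"slide":[0.0002,0,-0.0006],"twist":[0,0,0],"jaw":50},{"slide":[0.0004,0,-0.0012],"twist":[0,0,0],"jaw":50},{"slide":[0.0007,0,-0.0018],"twist":[0,0,0],"jaw":50},{"slide":[0.0009,0,-0.0024],"twist":[0,0,0],"jaw":50},{"slide":[0.0009,0,-0.0024],"twist":[0,0,0],"jaw":50},{"slide":[0.0009,0,-0.0024],"twist":[0,0,0],"jaw":50},{"slide":[0.0009,0,-0.0024],"twist":[0,0,0],"jaw":50},{"slide":[0.0009,0,-0.0024],"twist":[0,0,0],"jaw":50}]'

```text
clock: 21.45
tool_pos: [0.5086, -0.0263, 0.118]
orientation: [0.696, -0.125, 0.123, 0.697]
wrist_force: [-3.1, -1.5, 5.7]
opening: 0.651
```

```bash
python3 - <<'E'
from place import *
log();p=state()["tool_pos"];R=axes();rim=p+R@rim_t;print("rim",rim.round(4),"axis",(R@a_t).round(4))
E
```

```text
t 21.45 p [ 0.5086 -0.0263  0.118 ] j [-0.624  0.339  1.94   0.888  1.765  2.246] F [-3.09 -1.46  5.71] M [0.49 0.06 0.3 ] op 0.651
axes XYZ rows [[-0.001, 0.939, -0.345], [-1.0, -0.002, -0.003], [-0.004, 0.345, 0.939]]
rim [ 0.5087 -0.0436  0.086 ] axis [ 4.0e-04  1.2e-03 -1.0e+00]
```

The contact force is now about 8–9 N. A touch more, then hold.

>>> arm_command --motion '[{"slide":[0.0002,0,-0.0005],"twist":[0,0,0],"jaw":50},{"slide":[0.0002,0,-0.0006],"twist":[0,0,0],"jaw":50},{"slide":[0.0002,0,-0.0006],"twist":[0,0,0],"jaw":50},{"slide":[0.0002,0,-0.0006],"twist":[0,0,0],"jaw":50},{"slide":[0.0002,0,-0.0006],"twist":[0,0,0],"jaw":50},{"slide":[0.0002,0,-0.0006],"twist":[0,0,0],"jaw":50},{"slide":[0.0002,0,-0.0006],"twist":[0,0,0],"jaw":50},{"slide":[0.0002,0,-0.0006],"twist":[0,0,0],"jaw":50}]'

```text
clock: 22.25
tool_pos: [0.5086, -0.0264, 0.1181]
orientation: [0.696, -0.125, 0.122, 0.697]
wrist_force: [-2.8, 0.1, 6.9]
opening: 0.648
```

```bash
python3 - <<'E'
from place import *
log();p=state()["tool_pos"];R=axes();rim=p+R@rim_t;print("rim",rim.round(4),"axis",(R@a_t).round(4))
s=cam("scene","s12.png");t=cam("top","t12.png");log()
cv2.imwrite("pics/s12z.png",cv2.resize(cv2.convertScaleAbs(s["frame"][110:220,210:340,::-1],alpha=1.5),None,fx=5,fy=5,interpolation=cv2.INTER_CUBIC))
gsub=cv2.cvtColor(t["frame"],cv2.COLOR_RGB2GRAY)[225:295,285:355]
cs,_=cv2.findContours((gsub>150).astype(np.uint8),cv2.RETR_EXTERNAL,cv2.CHAIN_APPROX_NONE);k=max(cs,key=cv2.contourArea)
e=cv2.fitEllipse(cv2.convexHull(k));print((np.array(e[0])+[285,225]).round(1),e[1],onz(t,np.array(e[0])+[285,225],.156))
E
```

```text
t 22.25 p [ 0.5086 -0.0264  0.1181] j [-0.624  0.34   1.94   0.888  1.766  2.246] F [-2.8   0.07  6.91] M [0.57 0.13 0.35] op 0.648
axes XYZ rows [[-0.001, 0.939, -0.344], [-1.0, -0.002, -0.003], [-0.004, 0.344, 0.939]]
rim [ 0.5087 -0.0436  0.086 ] axis [ 6.0e-04  1.5e-03 -1.0e+00]
t 22.35 p [ 0.5086 -0.0264  0.1181] j [-0.624  0.34   1.94   0.888  1.766  2.246] F [-2.6  -0.72  6.44] M [0.54 0.1  0.34] op 0.646
axes XYZ rows [[-0.001, 0.939, -0.344], [-1.0, -0.002, -0.003], [-0.004, 0.344, 0.939]]
[314.1 261.1] (32.20870590209961, 32.55830764770508) [ 0.50838895 -0.04412917  0.156     ]
```

View pics/s12z.png

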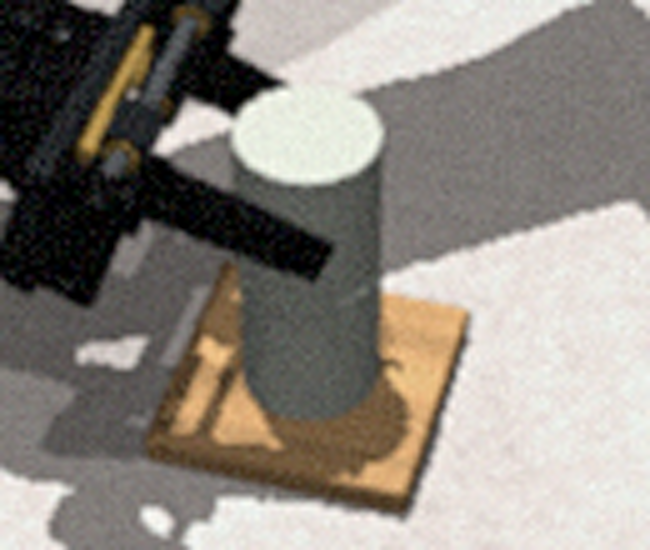

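The rims are seated, the contact force is about 9–10 N and has been held for over 0.5 s. The top-view disc gives an axis of (0.5084, −0.0441). I'll unload slightly, then open slowly.

>>> arm_command --motion '[{"slide":[-0.0004,0,0.001],"twist":[0,0,0],"jaw":50},{"slide":[-0.0007,0,0.002],"twist":[0,0,0],"jaw":50},{"slide":[-0.0009,0,0.0025],"twist":[0,0,0],"jaw":50},{"slide":[-0.0009,0,0.0025],"twist":[0,0,0],"jaw":66},{"slide":[-0.0009,0,0.0025],"twist":[0,0,0],"jaw":68},{"slide":[-0.0009,0,0.0025],"twist":[0,0,0],"jaw":72},{"slide":[-0.0009,0,0.0025],"twist":[0,0,0],"jaw":78},{"slide":[-0.0009,0,0.0025],"twist":[0,0,0],"jaw":86}]' --squeeze 20

```text
clock: 23.15
tool_pos: [0.5085, -0.0263, 0.1172]
orientation: [0.696, -0.125, 0.124, 0.696]
wrist_force: [-0.4, -0.4, 0.5]
opening: 0.816
```

>>> arm_command --motion '[{"slide":[0,0,0],"twist":[0,0,0],"jaw":94},{"slide":[0,0,0],"twist":[0,0,0],"jaw":100},{"slide":[0,0,0],"twist":[0,0,0],"jaw":100},{"slide":[0,0,0],"twist":[0,0,0],"jaw":100},{"slide":[0,0,0],"twist":[0,0,0],"jaw":100},{"slide":[0,0,0],"twist":[0,0,0],"jaw":100},{"slide":[0,0,0],"twist":[0,0,0],"jaw":100},{"slide":[0,0,0],"twist":[0,0,0],"jaw":100}]'

```text
clock: 23.95
tool_pos: [0.5085, -0.0263, 0.1174]
orientation: [0.696, -0.125, 0.124, 0.696]
wrist_force: [-0.4, -0.1, 0.2]
opening: 0.999
```

```bash
python3 - <<'E'
from place import *
log();t=cam("top","t13.png");cam("wrist","w13.png")
gsub=cv2.cvtColor(t["frame"],cv2.COLOR_RGB2GRAY)[225:295,285:355]
cs,_=cv2.findContours((gsub>150).astype(np.uint8),cv2.RETR_EXTERNAL,cv2.CHAIN_APPROX_NONE);k=max(cs,key=cv2.contourArea)
e=cv2.fitEllipse(cv2.convexHull(k));print((np.array(e[0])+[285,225]).round(1),e[1],onz(t,np.array(e[0])+[285,225],.156))
E
```

```text
t 23.95 p [ 0.5085 -0.0263  0.1174] j [-0.624  0.339  1.94   0.887  1.763  2.247] F [-0.38 -0.1   0.21] M [-0.39 -0.06  0.  ] op 0.999
axes XYZ rows [[-0.001, 0.938, -0.346], [-1.0, -0.002, -0.002], [-0.002, 0.346, 0.938]]
[314.3 261.1] (32.33961868286133, 32.87075424194336) [ 0.50829852 -0.04454535  0.156     ]
```

View pics/t13.png

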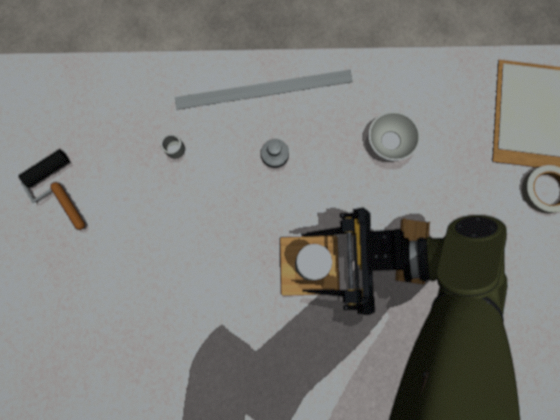

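The fingers are open on both sides of the pot disc at (314,261), which has not moved. I'll retreat along the tool axis, back and up.

>>> arm_command --motion '[{"slide":[-0.03,0,0],"twist":[0,0,0],"jaw":100},{"slide":[-0.09,0,0],"twist":[0,0,0],"jaw":100},{"slide":[-0.17,0,0],"twist":[0,0,0],"jaw":100},{"slide":[-0.26,0,0],"twist":[0,0,0],"jaw":100},{"slide":[-0.35,0,0],"twist":[0,0,0],"jaw":100},{"slide":[-0.43,0,0],"twist":[0,0,0],"jaw":100},{"slide":[-0.48,0,0],"twist":[0,0,0],"jaw":100},{"slide":[-0.5,0,0],"twist":[0,0,0],"jaw":100}]'

```text
clock: 24.85
tool_pos: [0.5089, -0.1693, 0.1702]
orientation: [0.696, -0.126, 0.124, 0.696]
wrist_force: [0.7, 0.4, -0.4]
opening: 1.0
```

```bash
python3 - <<'E'
from place import *
log();t=cam("top","t14.png");s=cam("scene","s14.png");log()
gsub=cv2.cvtColor(t["frame"],cv2.COLOR_RGB2GRAY)[225:295,285:355]
cs,_=cv2.findContours((gsub>150).astype(np.uint8),cv2.RETR_EXTERNAL,cv2.CHAIN_APPROX_NONE);k=max(cs,key=cv2.contourArea)
e=cv2.fitEllipse(cv2.convexHull(k));print((np.array(e[0])+[285,225]).round(1),e[1],onz(t,np.array(e[0])+[285,225],.156))
cv2.imwrite("pics/s14z.png",cv2.resize(cv2.convertScaleAbs(s["frame"][110:220,210:340,::-1],alpha=1.8),None,fx=5,fy=5,interpolation=cv2.INTER_CUBIC))
a=cv2.imread("pics/t14.png").astype(int);b=cv2.imread("pics/top0.png").astype(int)
for n,(x0,y0,x1,y1) in dict(bowl=(360,105,425,170),small=(155,130,190,165),weight=(255,132,295,172)).items(): print(n,np.abs(a-b)[y0:y1,x0:x1].max(2).mean().round(2))
E
```

```text
t 24.85 p [ 0.5089 -0.1693  0.1702] j [-0.796  0.408  1.734  0.787  1.956  2.256] F [ 0.68  0.39 -0.41] M [-0.42 -0.03 -0.02] op 1.0
axes XYZ rows [[0.001, 0.938, -0.348], [-1.0, 0.0, -0.004], [-0.003, 0.348, 0.938]]
t 24.95 p [ 0.5087 -0.1679  0.1696] j [-0.795  0.407  1.736  0.788  1.955  2.256] F [ 0.46  0.5  -0.39] M [-0.43 -0.01 -0.05] op 0.999
axes XYZ rows [[0.0, 0.938, -0.347], [-1.0, -0.001, -0.003], [-0.003, 0.347, 0.938]]Traceback (most recent call last):
  File "<stdin>", line 4, in <module>
ValueError: max() iterable argument is empty
```

View pics/s14.png

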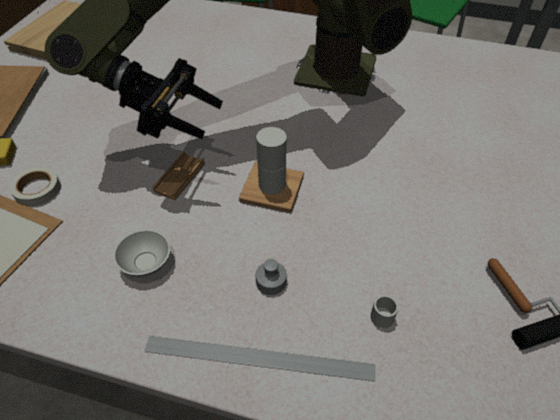

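The scene view shows the closed pair standing on the board at about (271,160), the gripper well clear, and the bystanders in place. One last numeric check before handing in.

```bash
python3 - <<'E'
from h import *
s=cv2.imread("pics/s14.png");t=cv2.imread("pics/t14.png")
cv2.imwrite("pics/f.png",np.hstack([cv2.resize(cv2.convertScaleAbs(s[115:215,235:315],alpha=1.8),None,fx=5,fy=5,interpolation=cv2.INTER_CUBIC),cv2.resize(cv2.convertScaleAbs(t[220:300,275:340],alpha=1.8),(390,500),interpolation=cv2.INTER_CUBIC)]))
b=cv2.imread("pics/scene0.png").astype(int)
for n,(x0,y0,x1,y1) in dict(bowl=(105,225,180,285),small=(365,290,405,335),weight=(250,252,295,300)).items(): print(n,np.abs(s.astype(int)-b)[y0:y1,x0:x1].max(2).mean().round(2))
print("bg noise",np.abs(s.astype(int)-b)[300:340,200:300].max(2).mean().round(2))
E
```

```text
bowl 13.62
small 13.15
weight 13.51
bg noise 15.89
```

View pics/f.png

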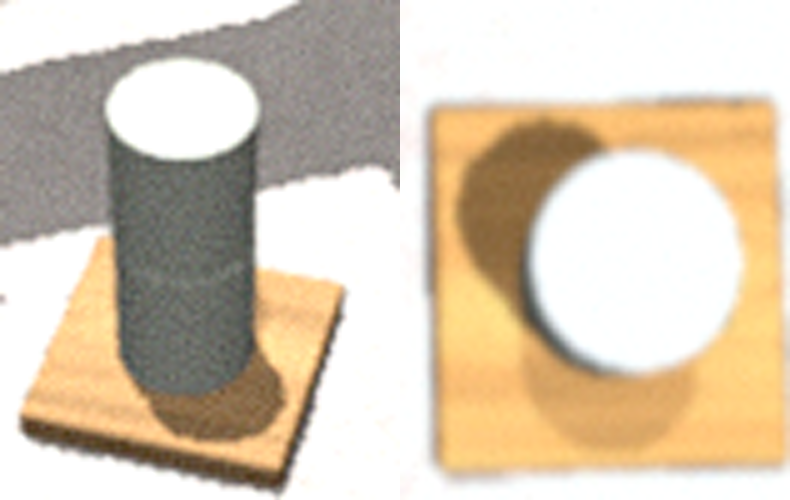

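The two pots form one straight column with a thin, even seam. The bystanders' picture difference is at noise level. Handing in.

```bash
python3 -c "
from cell import close_job
print(close_job())"
```

```text
the job is handed in; nothing more can be done
None
```

The job is handed in at about 25 s of the 54 s, with both pots stacked rim to rim on the board. `close_job` gave no verdict, so this rests on my own checks.

**What I did:** I stood the upright pot in the middle of the board and released it. I then gripped the lying pot with the tool tilted 20°, turned it mouth-down and lowered it until the rims met. I pressed with about 9–10 N (vertical about 8–9.5 N), held for more than 0.5 s, unloaded slightly, let go and backed away.

**Last checks:**
- **First pot:** the wrist camera put its rim at (0.508, −0.043), about 1 mm from the measured board centre of (0.5075, −0.0425).
- **Second pot:** by tool pose the rim centres were within about 0.5 mm, with the axis tilted about 0.1° while pressed. After release, the top view gave its axis at (0.508, −0.045).
- **Stack:** the last pictures show one straight column with a thin, even seam, and the gripper is about 10 cm clear.
- **Bystanders:** in the scene view the bowl, small pot and weight differ from the start picture only by image noise.

**Disagreements and failures:**
- **Position estimates:** different views of the lying pot disagreed by 2–3 mm along its axis, and its mouth height came out 4 mm high (0.047 instead of 0.043). I used the text's 43 mm axis height; contact then came at the predicted height.
- **First touchdown:** setting the first pot on the board pressed it with about 9 N.
- **Lost measurement:** the script for the final top-view measurement failed because its fixed crop and brightness threshold no longer picked out the pot's disc. I judged the end state from the pictures instead.

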